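Load the bun steamer and click the steam on

TASK

Get the bun steamer going: lift its lid off the steam seat and set it aside on the bench, pile up all the bun baskets squarely, one straight on top of another, on the round steam seat, and put the lid squarely on top. Only then turn the black steam knob clockwise until it clicks over to the green mark; leave the steel bowl, the jar and the dough scraper where they are.

Things in the scene. Friction and masses are not known exactly. Their poses are not given: they have to be found in the camera images.
- steamer: countertop bun steamer, a fixed stainless box 345 mm long (its x from -160 to +185 mm), 220 mm wide (y from -110 to +110 mm), flat deck 70 mm above the bench; origin on the bench under the middle of its width, x points along its length from the knob to the steam seat. Its place and yaw vary
- seat (a point): centre of the top face of the round steam seat, a raised disc 148 mm across standing 8 mm above the deck (so 78 mm above the bench), with a dark perforated middle; 95 mm from the steamer's origin along its +x and 200 mm from the knob's axis. The lid lies on it at the start
- knob_grip (a point): point to grip on the axis of the black steam knob, 28 mm above the deck (98 mm above the bench). Its grip is an upright bar 46 mm long, 15 mm thick, top 12 mm above this point, on a disc 50 mm across, 16 mm below this point. Turns with the knob: y runs along the bar to the white pointer line; z up
- valve (a joint): angle of the steam knob about its upright axis, rad, growing as it turns clockwise seen from above. It rests at about 0 (pointer at the red mark, off) or about 1.2 (pointer at the green mark, on). Hard stops at both. An over-centre click spring resists with about 0.16 N m at the start, less and less to half way (0.6); let go before that it springs back to 0, beyond it it snaps on to 1.2 by itself
- basket1: round bamboo bun basket, 140 mm across, 46 mm high, wall 12 mm thick with a flat rim to pinch across; a fixed bun 64 mm wide fills its middle to 5 mm below the rim, 26 mm free between bun and wall; inside floor 17 mm up; about 170 g. Origin: centre of the underside, z up. Baskets stand on one another with no catch, 46 mm apart. 3 or 4 of the 4 are present; an absent one reads None
- basket2: another bun basket, the same as basket1; absent reads None
- basket3: another bun basket, the same as basket1; absent reads None
- basket4: another bun basket, the same as basket1; absent reads None
- lid: round bamboo lid, 140 mm across, flat underneath, edge 12 mm high rising to a low dome 24 mm high in the middle, 140 g (varies); on it stands a wooden bridge handle. Origin: centre of the underside; its x axis runs along the handle bar; z up
- lid_handle (a point): point to grip on the lid's handle, 50 mm above the lid's underside: the bar is 68 mm long along the lid's x, 14 mm wide, and spans from 48 to 60 mm above the underside on two posts 56 mm apart, each 14 mm wide too
- bowl: bystander: empty open steel bowl, 104 mm across, 50 mm high, standing among the baskets; origin at the centre of its underside
- jar: bystander: amber jar, 70 mm across, 100 mm high, far side of the bench; origin at the centre of its underside
- scraper: bystander: steel dough scraper with a wooden grip, about 130 x 155 x 22 mm, lying on the far side of the bench; origin at the centre of its underside
Things that resemble listed ones, but are neither listed nor needed, are in the scene too. What is shaped like the basket2 but purple is not meant.

How it is judged:
On the way, in this order (a step that is already met when the one before it is completed fails the run):
1. the lid has been taken off the steam seat (horizontal distance between lid and seat above 0.12 m), for 0.2 s.
2. all baskets stand squarely piled on the steam seat (horizontal distance between each of basket1, basket2, basket3, basket4 and seat below 0.01 m and angle between each of basket1, basket2, basket3, basket4's own z axis and vertical below 0.06 rad and linear speed of each of basket1, basket2, basket3, basket4 below 0.02 m/s), for 0.3 s.
3. the lid lies squarely on top of the pile (all of step 2 and horizontal distance between lid and seat below 0.01 m and angle between lid's own z axis and vertical below 0.06 rad and linear speed of lid below 0.02 m/s and z of lid in the frame of basket1 above 0.03 m and z of lid in the frame of basket2 above 0.03 m and z of lid in the frame of basket3 above 0.03 m and z of lid in the frame of basket4 above 0.03 m), for 0.3 s.
4. the steam knob has clicked over to on (value of joint valve above 1.05 rad), for 0.3 s.
At the end, for the whole second after the job is handed in: Every basket present stands level (within 0.06 rad) with its centre within 10 mm of the seat's axis, at rest; the lid lies level on top of them all, its centre within 10 mm of the seat's axis; the steam knob rests clicked on, past 1.05 rad (all of step 3 and value of joint valve above 1.05 rad and velocity of joint valve below 0.2 rad/s); the robot touches nothing.
It fails at once if the bowl was moved more than 50 mm (distance of bowl from where it was at the start of the episode above 0.05 m).
It fails at once if the jar was moved more than 50 mm (distance of jar from where it was at the start of the episode above 0.05 m).
It fails at once if the scraper was moved more than 50 mm (distance of scraper from where it was at the start of the episode above 0.05 m).
Of basket1, basket2, basket3, basket4 only 3 to 4 are there at a start; the rules pass over those that are not, and their reading is None.
At some moment in a run one of basket1, basket2, basket3, basket4, lid may be knocked a few centimetres aside while the robot is not near it.
Once in a run the grip may slacken for a moment while it holds something.
It also fails if it takes over 210 s, if anything falls off the work surface, if the arm or the gripper's body presses on something with over 40 N, if the wrist force passes 120 N, or if a joint passes its speed limit or range.

ROBOT

A 6-joint arm with a two-finger parallel gripper is mounted at the origin on the work surface. World frame = base frame: x ahead of the robot, y to its left, z up, the work surface at z = 0. Lengths are in m, angles in rad, forces in N, time in s.
With the tool pointing down it reaches from about 0.225 to 0.875 m from the base axis. Payload 3.4 kg.
Tool frame: the origin (TCP) lies at the very end of the fingers, on their centre line; the grasp point (between the pads) lies manip.hold_point_z behind it (manip.hold_point_z is the distance from the TCP to the grasp point, in m); x points along the fingers, y is the direction in which the jaws open and shut, and the axes are right-handed (so a half turn about x gives the same grasp; the last joint's range is limited). The gripper opens to 85 mm and grips with 20 to 120 N. Pads are 22 mm wide; open, the fingers measure 114 mm over their backs; the gripper's body (76 mm by 85 mm) begins 54 mm behind the grasp point. The pads swing forward as they close: fully open they stand 13 mm farther back than shut.
Start: joints at [-1.317, 0.276, 1.505, -0, 1.361, -0.121], TCP at [0.211, -0.535, 0.204] pointing down, gripper open.
Joint ranges: [-2.89, 2.89], [-0.75, 2.08], [0.22, 2.7], [-1.18, 4.32], [0.11, 2.71], [-2.7, 2.7]. Speed limits (rad/s): [2.57, 2.57, 3.14, 3.14, 3.14, 3.14].

INTERFACE

Orientations are given as a unit quaternion [w, x, y, z].
In Python, from rig import manip gives the robot as it stands.
- The arm moves only by the tool step_arm, never from a script. Its argument "targets" is a list of rows, each a list of 2 entries, a list of its own where there are three numbers: the shift along the tool's x, y, z in mm, then the turn about the tool's x in degrees. A call has 1 to 20 rows; each row is the pose to reach, as a shift and turn from the pose commanded when the call began, along the tool's axes at that moment; what a row does not reach only later rows make up. A row lasts 1/10 s, in which the tool goes at most 50 mm and 8.59 degrees, less where a joint would pass 70% of its speed; a pose out of reach is approached as far as the arm can. A call with a gripper value outside its range is refused whole. "grip" is the closure, from 0 (fully open) to 1 (shut), set as the call begins (left out, the last holds). The fingers move at their own pace and stop on an object; "grip_force" is the grip in N (left out, the last holds). Time passes only in rows, so rows that repeat a pose let the fingers close. It gives the time, the measured TCP pose, the force and the opening at its end, in the units of the state.
- manip.get_state(): the state, without advancing time (a new reading comes with each control period).
- manip.get_image(name): name is "scene" or "top"; returns a dict with "image" (420x560x3 uint8, red, green, blue), "fx", "fy", "cx", "cy" (pixels), "pose" (4x4, takes a point from camera to world coordinates). Camera axes: x right, y down, z forward; pixel columns grow to the right and rows downward; lengths in m; the calibration is good to about 2 mm. A picture is of the moment at which its call begins. There is no depth.
- manip.sign_off(): hands the job in, once; it reports no verdict.
Trained networks look in a picture, given as the dict that the camera call returned (one of the last four; its "shot" number tells which), for a name from the list of things; names that differ only in an ending like _2 or _b are one class to them, and where a whole thing is asked for, a point or a joint stands for the part that bears it (a point fixed in the world has none). Each returns a list of dicts, best first, with "confidence" (0 to 1); they miss things now and then, are a little off and sometimes report something else, mostly with a low value. They report only what shows in the picture. A call takes as long as a camera call. They do not tell look-alikes from the thing itself.
- manip.search_frame(picture, thing): "xyz" ([x, y, z] in m, in world coordinates, good to about 4 mm: the middle of the surface that is visible of it).
- manip.regions_of(picture, thing): "region" (420x560 bool, what is visible of it).
The state is a dict: "clock": time; "qpos": joint angles; "qd": joint speeds; "effort": joint torques, N m; "position": TCP position; "ee_rot": TCP orientation; "contact_force": force on the tool from outside, world axes, zero at the start; "moment": the same for the moment, N m; "width": finger opening in m.
Only numpy, scipy, OpenCV 4.12 (cv2) and the standard library are available. Lean on these libraries where they do the work, as an engineer would, in place of code of your own. Each camera call takes 0.05 s, during which the arm holds its last target.

## Working session

There is one attempt and no reset: what is moved stays moved. The work goes in short steps, Python scripts to look and compute and a tool call to move; the robot and the scene stay as the last step left them, time stands still between calls to the robot, and variables do not carry over. Pictures are saved under pics/ and viewed, and the job is handed in when it is done.

Besides the shell and the picture viewer there is one more tool, called after "Call:" as name([rows], argument=value, ...), one row to a line, values as JSON. step_arm: Moves the arm, as the interface text tells. Its arguments: {"type":"object","properties":{"targets":{"type":"array"},"grip":{"type":"number"},"grip_force":{"type":"number"}},"required":["targets"]}

```bash
ls; mkdir -p pics; python3 - <<'E'
from rig import manip
import cv2,numpy as np
s=manip.get_state(); print({k:np.round(v,3) for k,v in s.items()}, manip.hold_point_z)
for n in("scene","top"):
    p=manip.get_image(n); cv2.imwrite(f"pics/{n}0.png",p["image"][:,:,::-1]); print(n,p["fx"],p["cx"],p["cy"],np.round(p["pose"],3).tolist())
    for t in ["basket1","lid","lid_handle","knob_grip","seat","steamer","bowl","jar","scraper"]:
        try: print(t,[(np.round(d["xyz"],3).tolist(),round(d["confidence"],2)) for d in manip.search_frame(p,t)])
        except Exception as e: print(t,e)
E
```

```text
pics
{'clock': np.float64(0.0), 'qpos': array([-1.317,  0.277,  1.506,  0.   ,  1.361, -0.121]), 'qd': array([ 0.002,  0.001, -0.   , -0.   , -0.   , -0.001]), 'effort': array([-1.0000e-03, -4.1678e+01, -2.4581e+01, -0.0000e+00,  1.1000e-02,
        0.0000e+00]), 'position': array([ 0.21 , -0.535,  0.203]), 'ee_rot': array([-0.131, -0.695, -0.132,  0.695]), 'contact_force': array([ 0.447,  0.259, -0.573]), 'moment': array([-0.034,  0.015, -0.048]), 'width': np.float64(0.085)} 0.0187
scene 395.43438484124107 276.1156743513663 213.8420167599847 [[-0.791, 0.475, -0.385, 0.879], [0.611, 0.602, -0.514, 0.5], [-0.013, -0.642, -0.767, 0.86], [0.0, 0.0, 0.0, 1.0]]
basket1 [([0.437, -0.372, 0.036], 0.93), ([0.612, -0.367, 0.038], 0.89), ([0.601, -0.043, 0.03], 0.85), ([0.426, -0.204, 0.03], 0.82), ([0.223, -0.258, 0.033], 0.59)]
lid [([0.613, 0.308, 0.097], 0.8), ([0.536, 0.252, 0.072], 0.71)]
lid_handle [([0.614, 0.308, 0.099], 0.59)]
knob_grip [([0.455, 0.182, 0.093], 0.83)]
seat [([0.535, 0.253, 0.072], 0.76)]
steamer [([0.54, 0.257, 0.068], 0.79), ([0.762, -0.166, 0.012], 0.26)]
bowl [([0
[... 184 characters left out ...]
69302291897 [[0.003, -0.991, 0.132, 0.348], [-1.0, -0.004, -0.008, 0.002], [0.009, -0.131, -0.991, 1.113], [0.0, 0.0, 0.0, 1.0]]
basket1 [([0.607, -0.381, 0.034], 0.91), ([0.42, -0.216, 0.032], 0.89), ([0.218, -0.272, 0.024], 0.73), ([0.433, -0.38, 0.028], 0.68), ([0.598, -0.046, 0.032], 0.56)]
lid [([0.6, 0.292, 0.099], 0.64)]
lid_handle [([0.601, 0.292, 0.098], 0.66)]
knob_grip [([0.438, 0.173, 0.08], 0.57), ([0.608, -0.221, 0.019], 0.31)]
seat [([0.606, -0.383, 0.033], 0.72), ([0.424, -0.217, 0.034], 0.69), ([0.504, 0.219, 0.072], 0.59)]
steamer [([0.499, 0.217, 0.073], 0.91)]
bowl [([0.607, -0.22, 0.021], 0.58)]
jar [([0.754, 0.008, 0.097], 0.62)]
scraper [([0.757, -0.179, 0.016], 0.59)]
```

View pics/scene0.png

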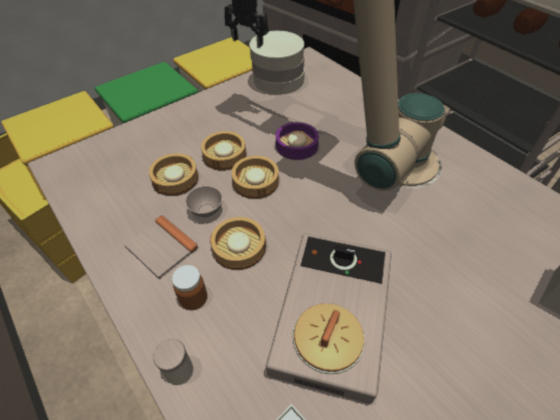

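View pics/top0.png

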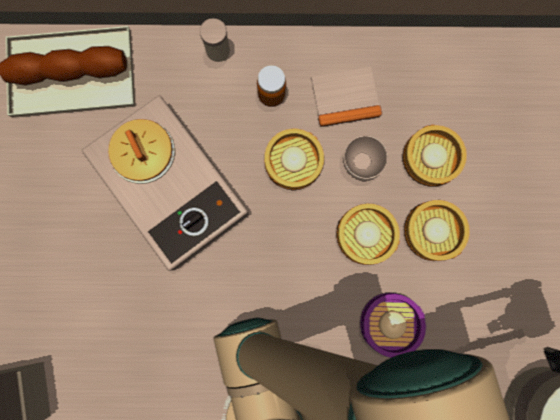

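```bash
cat > h.py <<'E'
from rig import manip
import cv2,numpy as np
from scipy.optimize import minimize
from scipy.spatial.transform import Rotation as R
def proj(p,P):
    T=np.linalg.inv(p["pose"]); q=np.atleast_2d(P)@T[:3,:3].T+T[:3,3]
    return np.c_[p["fx"]*q[:,0]/q[:,2]+p["cx"],p["fy"]*q[:,1]/q[:,2]+p["cy"]]
def ray(p,uv,z):
    d=p["pose"][:3,:3]@np.array([(uv[0]-p["cx"])/p["fx"],(uv[1]-p["cy"])/p["fy"],1]); o=p["pose"][:3,3]
    return o+d*(z-o[2])/d[2]
a=np.linspace(0,2*np.pi,60,endpoint=False); circ=np.c_[np.cos(a),np.sin(a)]
def sil(p,x,y,z0,h,r):
    P=np.r_[np.c_[circ*r+[x,y],np.full(60,z0)],np.c_[circ*r+[x,y],np.full(60,z0+h)]]
    return cv2.convexHull(proj(p,P).astype(np.float32))[:,0]
S=4
def render(p,hull):
    m=np.zeros((420*S,560*S),np.uint8); cv2.fillConvexPoly(m,np.round((hull+.5)*S-.5).astype(int),1); return m
def fit(pm,x0,y0,z0,h,r):
    big=[(p,cv2.resize(m.astype(np.uint8),(560*S,420*S),interpolation=cv2.INTER_NEAREST)) for p,m in pm]
    def c(v):
        t=0
        for p,m in big:
            q=render(p,sil(p,v[0],v[1],z0,h,r)); t+=1-(q&m).sum()/(q|m).sum()
        return t/len(big)
    o=minimize(c,[x0,y0],method="Nelder-Mead",options=dict(initial_simplex=[[x0,y0],[x0+.01,y0],[x0,y0+.01]],xatol=2e-4,fatol=1e-4))
    return o.x,o.fun
def masks(p,t,mc=.3): return [d["region"] for d in manip.regions_of(p,t) if d["confidence"]>mc]
def pick(p,ms,x,y,z0,h,r):
    q=render(p,sil(p,x,y,z0,h,r))[::S,::S]>0
    if not ms: return None
    i=[(q&m).sum()/(q|m).sum() for m in ms]; k=int(np.argmax(i)); return ms[k] if i[k]>.4 else None
def locate(P,M,x,y,z0,h,r,verb=True):
    pm=[(p,pick(p,m,x,y,z0,h,r)) for p,m in zip(P,M)]; pm=[(p,m) for p,m in pm if m is not None]
    if not pm: print("none",x,y); return None
    out=[]
    for k in pm:
        out.append(fit([k],x,y,z0,h,r))
    v,f=fit(pm,x,y,z0,h,r)
    print("at",np.round(v,4),"cost",round(f,3),"each",[(np.round(o[0],4).tolist(),round(o[1],3)) for o in out]); return v
def shots(tag=None):
    P=[manip.get_image(n) for n in("scene","top")]
    if tag:
        for p,n in zip(P,("s","t")): cv2.imwrite(f"pics/{tag}_{n}.png",p["image"][:,:,::-1])
    return P
def go(x=None,y=None,z=None,yaw=None):
    """shift in mm along tool axes and turn about tool x to bring TCP to x,y,z; yaw= world angle of jaw axis (deg, mod 180)"""
    s=manip.get_state(); Q=s["ee_rot"]; Rm=R.from_quat([Q[1],Q[2],Q[3],Q[0]]).as_matrix()
    p=s["position"]; t=np.array([p[i] if v is None else v for i,v in enumerate((x,y,z))])
    cur=np.degrees(np.arctan2(Rm[1,1],Rm[0,1]))
    d=Rm.T@(t-p)*1000; turn=0
    if yaw is not None: turn=-(((yaw-cur)+90)%180-90)
    print("shift",np.round(d,1),"turn",round(turn,1),"| pos",np.round(p,4),"jawyaw",round(cur,1),"tilt",np.round(Rm[:,0],3),"q6",round(s["qpos"][5],2),"w",round(s["width"],4),"F",np.round(s["contact_force"],1),"t",s["clock"])
E
python3 - <<'E'
from h import *
P=shots()
M=[masks(p,"basket1",.2) for p in P]; print([len(m) for m in M])
for b in [(.61,-.375),(.435,-.376),(.423,-.21),(.6,-.045)]: locate(P,M,*b,0,.046,.07)
L=[masks(p,"lid",.2) for p in P]; locate(P,L,.607,.3,.078,.016,.07)
K=[masks(p,"bowl",.2) for p in P]; locate(P,K,.6,-.225,.0,.05,.052)
for p,n in zip(P,"st"):
    for t in("lid_handle","knob_grip"):
        for d in manip.regions_of(p,t)[:2]:
            m=d["region"]; ys,xs=np.nonzero(m); print(n,t,d["confidence"],m.sum(),xs.mean(),ys.mean(),xs.min(),xs.max(),ys.min(),ys.max())
I=P[0]["image"][225:390,260:410,::-1]; cv2.imwrite("pics/z1.png",cv2.resize(I,None,fx=3.6,fy=3.6,interpolation=2))
I=P[1]["image"][90:280,80:260,::-1]; cv2.imwrite("pics/z2.png",cv2.resize(I,None,fx=3.1,fy=3.1,interpolation=2))
go()
E
```

```text
[5, 5]
at [ 0.6078 -0.38  ] cost 0.045 each [([0.6052, -0.3797], np.float64(0.03)), ([0.6094, -0.3798], np.float64(0.022))]
at [ 0.4303 -0.3772] cost 0.064 each [([0.4267, -0.3785], np.float64(0.065)), ([0.4317, -0.3771], np.float64(0.022))]
at [ 0.4203 -0.2162] cost 0.051 each [([0.417, -0.2163], np.float64(0.04)), ([0.422, -0.2166], np.float64(0.032))]
at [ 0.5976 -0.0454] cost 0.04 each [([0.5952, -0.0461], np.float64(0.032)), ([0.5993, -0.0459], np.float64(0.021))]
at [0.6046 0.3005] cost 0.048 each [([0.6036, 0.3007], np.float64(0.039)), ([0.6053, 0.3001], np.float64(0.052))]
at [ 0.5994 -0.2138] cost 0.243 each [([0.59, -0.2245], np.float64(0.282)), ([0.6017, -0.2134], np.float64(0.178))]
s lid_handle 0.89 3747 328.5801974913264 336.78809714438216 294 363 303 370
s knob_grip 0.86 358 343.9972067039106 255.50837988826817 334 355 246 265
s knob_grip 0.22 1161 189.328165374677 286.99483204134367 173 206 265 309
t lid_handle 0.62 3188 140.01097867001255 149.5426599749059 108 173 119 180
t lid_handle 0.58 11740 172.12640545144805 192.10783645655877 83 248 95 270
t knob_grip 0.68 3155 140.5217115689382 149.80792393026942 109 173 119 180
t knob_grip 0.67 429 192.93706293706293 220.983682983683 181 204 210 232
shift [0. 0. 0.] turn 0 | pos [ 0.2105 -0.5351  0.2042] jawyaw -68.5 tilt [-0. -0. -1.] q6 -0.12 w 0.0855 F [0.3 0.1 0.1] t 1.6
```

View zooms.

View pics/z1.png

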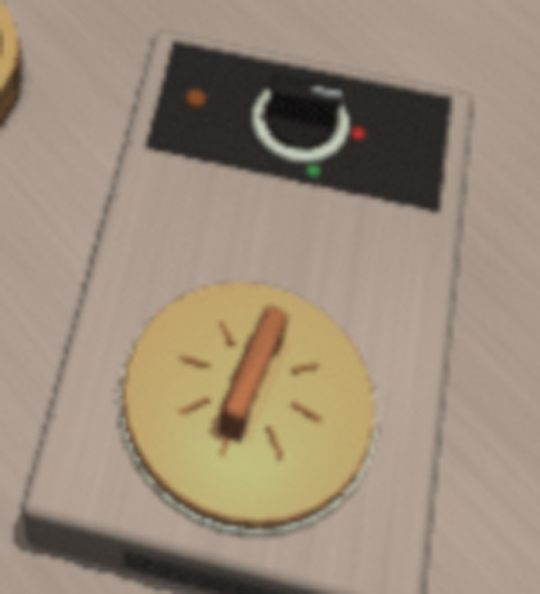

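View pics/z2.png

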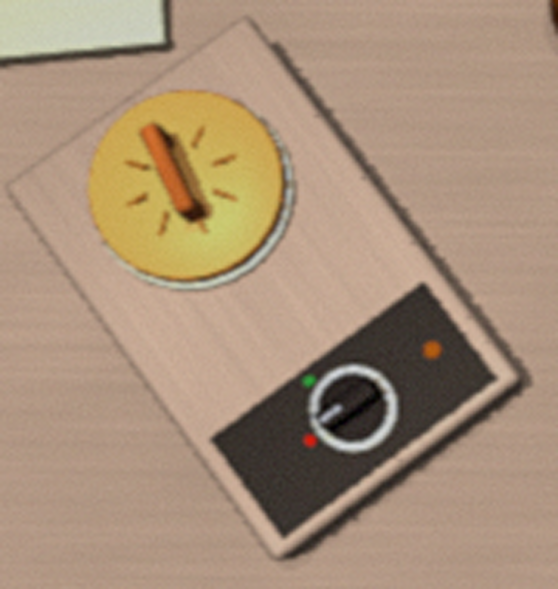

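```bash
python3 - <<'E'
from h import *
P=shots()
def ty(p,ox,oy,s,pts,z): return [ray(p,(ox+u/s,oy+v/s),z)[:2] for u,v in pts]
a=ty(P[1],80,90,3.1,[(150,128),(189,207)],.138); b=ty(P[0],260,225,3.6,[(275,314),(233,408)],.138)
for q in(a,b):
    d=q[1]-q[0]; print(np.round(q,4).tolist(),"mid",np.round((q[0]+q[1])/2,4),"len",np.linalg.norm(d).round(4),"yaw",np.degrees(np.arctan2(d[1],d[0])).round(1))
# knob
a=ty(P[1],80,90,3.1,[(378,392),(322,425)],.11); 
print(np.round(a,4).tolist(),np.round(np.mean(a,0),4)); d=a[1]-a[0];print(np.degrees(np.arctan2(d[1],d[0])),np.linalg.norm(d))
# ring centre at deck+~12mm
print(ty(P[1],80,90,3.1,[(353,408)],.073),ty(P[0],260,225,3.6,[(301,120)],.073))
E
```

```text
[[0.632, 0.3126], [0.5764, 0.2835]] mid [0.6042 0.2981] len 0.0627 yaw -152.3
[[0.5786, 0.289], [0.6324, 0.3143]] mid [0.6055 0.3016] len 0.0594 yaw 25.2
[[0.4526, 0.1555], [0.4295, 0.1936]] [0.4411 0.1745]
121.21181433280628 0.04452033068124098
[array([0.44484943, 0.17879627])] [array([0.44340639, 0.1798113 ])]
```

```bash
python3 - <<'E'
from h import *
go(.605,.30,.21,-63.5)
E
```

```text
shift [  -5.9 -632.7 -672.9] turn -5.0 | pos [ 0.2105 -0.5351  0.2042] jawyaw -68.5 tilt [-0. -0. -1.] q6 -0.12 w 0.0853 F [ 0.4  0.3 -0.2] t 1.7
```

Call:
step_arm([
  [[-6,-20,-21],0],
  [[-6,-52,-55],-1],
  [[-6,-633,-673],-5],
  [[-6,-633,-673],-5],
  [[-6,-633,-673],-5],
  [[-6,-633,-673],-5],
  [[-6,-633,-673],-5],
  [[-6,-633,-673],-5],
  [[-6,-633,-673],-5],
  [[-6,-633,-673],-5],
  [[-6,-633,-673],-5],
  [[-6,-633,-673],-5],
  [[-6,-633,-673],-5],
  [[-6,-633,-673],-5],
  [[-6,-633,-673],-5],
  [[-6,-633,-673],-5],
  [[-6,-633,-673],-5],
  [[-6,-633,-673],-5],
  [[-6,-633,-673],-5],
  [[-6,-633,-673],-5],
], grip=0.3, grip_force=50)

```text
clock: 3.7
position: [0.6069, 0.3062, 0.2084]
ee_rot: [0.163, 0.688, 0.165, -0.687]
contact_force: [-1.2, -0.9, -0.2]
width: 0.0598
```

Call:
step_arm([
  [[0,-30,-30],0],
  [[0,-30,-30],0],
])

```text
clock: 3.9
position: [0.6192, 0.3444, 0.2088]
ee_rot: [0.162, 0.688, 0.164, -0.688]
contact_force: [-1.0, 0.3, -0.0]
width: 0.0597
```

```bash
python3 - <<'E'
from h import *
go(.605,.30,.111,-63.5)
E
```

```text
shift [97.7 33.6 32.7] turn 0.1 | pos [0.6192 0.3444 0.2088] jawyaw -63.4 tilt [-0.     0.002 -1.   ] q6 1.51 w 0.0597 F [-1.   0.3 -0. ] t 3.9
```

Call:
step_arm([
  [[0,33,33],0],
  [[0,33,33],0],
  [[0,33,33],0],
  [[40,33,33],0],
  [[75,33,33],0],
  [[75,33,33],0],
  [[75,33,33],0],
])

```text
clock: 4.6
position: [0.604, 0.2965, 0.1355]
ee_rot: [-0.162, -0.688, -0.162, 0.688]
contact_force: [0.2, -0.1, 0.8]
width: 0.0598
```

```bash
python3 - <<'E'
from h import *
P=shots("a")
go(.605,.30,.111,-63.5)
I=P[0]["image"][225:390,260:410,::-1]; J=P[1]["image"][90:255,80:230,::-1]; cv2.imwrite("pics/a.png",cv2.resize(np.hstack([I,J]),None,fx=2.6,fy=2.6,interpolation=2))
E
```

```text
shift [26.6 -2.9 -0.8] turn -0.0 | pos [0.6054 0.297  0.1376] jawyaw -63.5 tilt [ 0.004  0.001 -1.   ] q6 1.46 w 0.0595 F [-0.8  0.2  0.6] t 4.7
```

View pics/a.png

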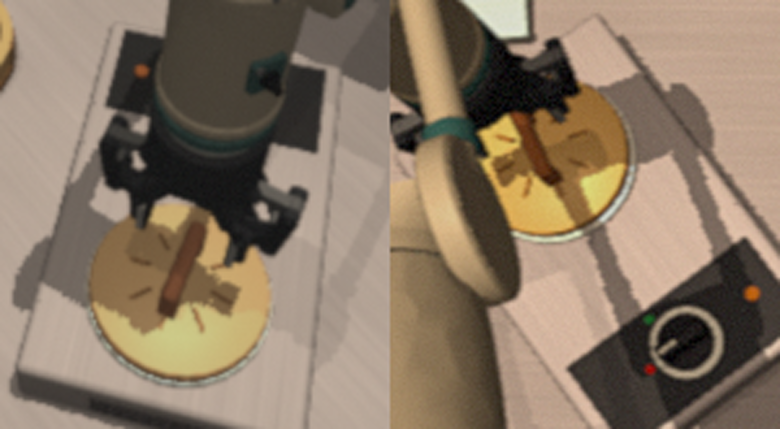

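Call:
step_arm([
  [[13,-2,-1],0],
  [[25,-2,-1],0],
  [[25,-2,-1],0],
  [[25,-2,-1],0],
])

```text
clock: 5.1
position: [0.6033, 0.2984, 0.1095]
ee_rot: [-0.162, -0.688, -0.162, 0.689]
contact_force: [0.2, 0.2, 0.3]
width: 0.0596
```

Call:
step_arm([
  [[0,0,0],0],
  [[0,0,0],0],
  [[0,0,0],0],
  [[0,0,0],0],
  [[0,0,0],0],
  [[0,0,0],0],
  [[0,0,0],0],
  [[0,0,0],0],
], grip=1, grip_force=60)

```text
clock: 5.9
position: [0.6043, 0.2987, 0.1109]
ee_rot: [0.162, 0.689, 0.162, -0.688]
contact_force: [-0.1, -0.2, 5.7]
width: 0.0001
```

```bash
python3 - <<'E'
from h import *
P=shots("b")
go()
I=P[0]["image"][215:390,240:410,::-1]; J=P[1]["image"][90:265,60:230,::-1]; cv2.imwrite("pics/b.png",cv2.resize(np.hstack([I,J]),None,fx=2.3,fy=2.3,interpolation=2))
for p in P: print(proj(p,[[.6043,.2987,.111],[.605,.30,.138]]))
E
```

```text
shift [0. 0. 0.] turn 0 | pos [0.6043 0.2987 0.111 ] jawyaw -63.5 tilt [ 0.002  0.    -1.   ] q6 1.46 w -0.0002 F [-0.4 -0.8  5.3] t 6.0
[[328.85724159 329.35376199]
 [330.29711345 324.21286033]]
[[137.98937024 147.11691937]
 [133.76710788 143.61346978]]
```

View pics/b.png

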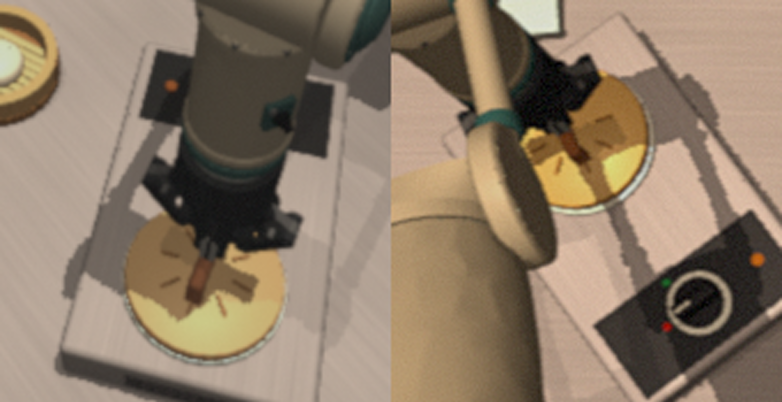

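```bash
python3 - <<'E'
import cv2,numpy as np
I=cv2.imread("pics/b_s.png")[290:360,285:375]; J=cv2.imread("pics/b_t.png")[110:180,100:190]
cv2.imwrite("pics/b2.png",cv2.resize(np.vstack([I,J]),None,fx=4.2,fy=4.2,interpolation=2))
E
```

```text
(no output)
```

View pics/b2.png

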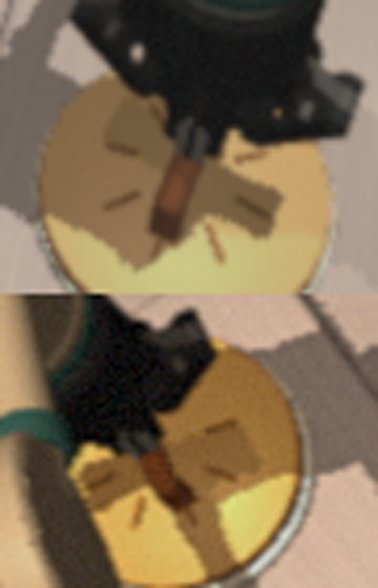

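Call:
step_arm([
  [[-25,0,0],0],
  [[-50,0,0],0],
  [[-50,0,0],0],
  [[-50,0,0],0],
  [[-50,0,0],0],
])

```text
clock: 6.5
position: [0.6026, 0.2981, 0.1584]
ee_rot: [-0.162, -0.687, -0.162, 0.689]
contact_force: [-0.3, -0.3, 0.2]
width: -0.0002
```

```bash
python3 - <<'E'
from h import *
P=shots("c")
go()
t=manip.get_state()["position"]
V=[]
for p,(u0,v0) in zip(P,((285,270),(90,90))):
    uv=proj(p,[t])[0]; print(uv)
    I=p["image"][v0:v0+90,u0:u0+100,::-1]; I=cv2.resize(I,None,fx=4,fy=4,interpolation=2)
    c=np.round((uv-[u0,v0]+.5)*4).astype(int); cv2.circle(I,tuple(c),4,(255,0,0),1); V.append(I)
cv2.imwrite("pics/c.png",np.hstack(V))
E
```

```text
shift [0. 0. 0.] turn 0 | pos [0.6028 0.2981 0.1584] jawyaw -63.5 tilt [-0.003 -0.001 -1.   ] q6 1.46 w -0.0003 F [ 0.3  0.5 -0.3] t 6.6
[331.48774684 318.17243182]
[131.72591324 142.12517613]
```

View pics/c.png

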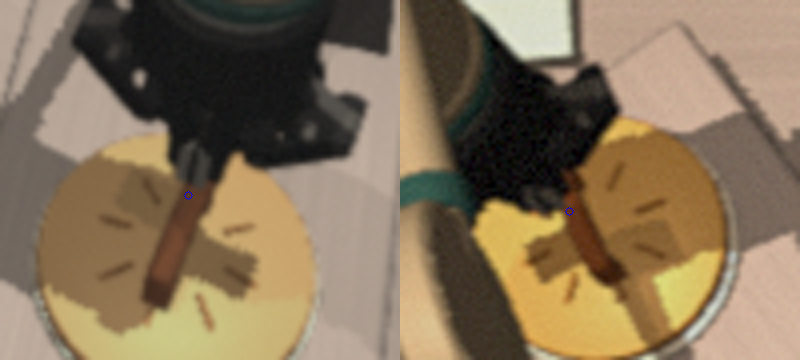

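```bash
python3 - <<'E'
from h import *
go(.525,.24,.08)
E
```

```text
shift [78.7 17.4 95.3] turn 0 | pos [0.6028 0.2981 0.1584] jawyaw -63.5 tilt [-0.003 -0.001 -1.   ] q6 1.46 w -0.0003 F [ 0.3  0.5 -0.3] t 6.6
```

Call:
step_arm([
  [[0,8,30],0],
  [[0,17,65],0],
  [[0,17,95],0],
  [[30,17,95],0],
  [[60,17,95],0],
  [[75,17,95],0],
  [[79,17,95],0],
  [[79,17,95],0],
  [[79,17,95],0],
])

```text
clock: 7.5
position: [0.5269, 0.2412, 0.0818]
ee_rot: [0.162, 0.689, 0.162, -0.688]
contact_force: [0.2, -0.3, 0.3]
width: 0.0001
```

Call:
step_arm([
  [[4,0,0],0],
  [[6,0,0],0],
  [[8,0,0],0],
  [[8,0,0],0],
])

```text
clock: 7.9
position: [0.5261, 0.2409, 0.073]
ee_rot: [-0.162, -0.688, -0.162, 0.688]
contact_force: [-0.4, -0.5, -0.1]
width: 0.0001
```

Call:
step_arm([
  [[2,0,0],0],
  [[4,0,0],0],
  [[4,0,0],0],
])

```text
clock: 8.2
position: [0.526, 0.2408, 0.0688]
ee_rot: [-0.162, -0.688, -0.162, 0.689]
contact_force: [-1.3, -0.5, -0.1]
width: -0.0001
```

Call:
step_arm([
  [[1,0,0],0],
  [[3,0,0],0],
  [[3,0,0],0],
])

```text
clock: 8.5
position: [0.526, 0.2409, 0.0659]
ee_rot: [-0.162, -0.688, -0.162, 0.689]
contact_force: [-0.2, 0.1, 0.3]
width: 0.0004
```

Call:
step_arm([
  [[2,0,0],0],
  [[4,0,0],0],
  [[4,0,0],0],
])

```text
clock: 8.8
position: [0.526, 0.2409, 0.0618]
ee_rot: [-0.162, -0.688, -0.162, 0.689]
contact_force: [0.5, 0.4, 0.0]
width: -0.0
```

```bash
python3 - <<'E'
from h import *
P=shots("d")
go()
t=manip.get_state()["position"]
V=[]
for p,(u0,v0) in zip(P,((300,250),(130,120))):
    uv=proj(p,[t,t+[0,0,.02]]); 
    I=p["image"][v0:v0+90,u0:u0+100,::-1]; I=cv2.resize(I,None,fx=4,fy=4,interpolation=2)
    for c in np.round((uv-[u0,v0]+.5)*4).astype(int): cv2.circle(I,tuple(c),4,(255,0,0),1)
    V.append(I)
cv2.imwrite("pics/d.png",np.hstack(V))
E
```

```text
shift [0. 0. 0.] turn 0 | pos [0.5262 0.2409 0.0621] jawyaw -63.5 tilt [-0. -0. -1.] q6 1.42 w -0.0 F [ 0.3  0.  -0.8] t 8.9
```

View pics/d.png

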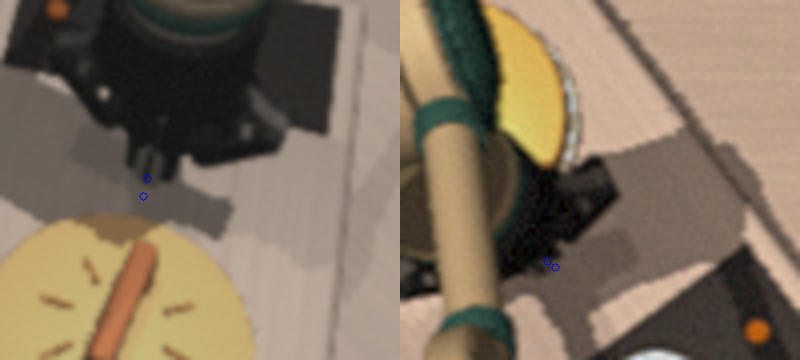

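Call:
step_arm([
  [[2,0,0],0],
  [[4,0,0],0],
  [[4,0,0],0],
])

```text
clock: 9.2
position: [0.5259, 0.2409, 0.0578]
ee_rot: [-0.162, -0.688, -0.162, 0.689]
contact_force: [1.3, -0.4, 0.1]
width: -0.0001
```

Call:
step_arm([
  [[1,0,0],0],
  [[3,0,0],0],
  [[3,0,0],0],
])

```text
clock: 9.5
position: [0.526, 0.2409, 0.0549]
ee_rot: [-0.162, -0.688, -0.162, 0.689]
contact_force: [0.1, 0.5, 0.1]
width: -0.0001
```

Call:
step_arm([
  [[1,0,0],0],
  [[2,0,0],0],
  [[2,0,0],0],
])

```text
clock: 9.8
position: [0.5262, 0.2409, 0.053]
ee_rot: [-0.162, -0.688, -0.162, 0.688]
contact_force: [0.4, 0.6, 0.5]
width: 0.0
```

Call:
step_arm([
  [[1,0,0],0],
  [[2,0,0],0],
  [[2,0,0],0],
])

```text
clock: 10.1
position: [0.5261, 0.2409, 0.051]
ee_rot: [-0.162, -0.688, -0.162, 0.688]
contact_force: [0.4, -0.2, -0.5]
width: 0.0002
```

Call:
step_arm([
  [[1,0,0],0],
  [[2,0,0],0],
  [[2,0,0],0],
])

```text
clock: 10.4
position: [0.5261, 0.2409, 0.049]
ee_rot: [-0.162, -0.688, -0.162, 0.688]
contact_force: [0.2, -0.5, -0.2]
width: 0.0
```

Call:
step_arm([
  [[1,0,0],0],
  [[1,0,0],0],
])

```text
clock: 10.6
position: [0.5262, 0.2409, 0.048]
ee_rot: [-0.162, -0.688, -0.162, 0.688]
contact_force: [-0.3, 0.1, 0.3]
width: 0.0001
```

Call:
step_arm([
  [[1,0,0],0],
  [[2,0,0],0],
  [[2,0,0],0],
])

```text
clock: 10.9
position: [0.5261, 0.2409, 0.046]
ee_rot: [-0.162, -0.688, -0.162, 0.688]
contact_force: [0.6, -0.3, 0.7]
width: -0.0
```

Call:
step_arm([
  [[1,0,0],0],
  [[2,0,0],0],
  [[2,0,0],0],
])

```text
clock: 11.2
position: [0.5261, 0.2409, 0.044]
ee_rot: [-0.162, -0.688, -0.162, 0.688]
contact_force: [-0.0, -0.3, 0.3]
width: -0.0004
```

Call:
step_arm([
  [[1,0,0],0],
  [[1,0,0],0],
])

```text
clock: 11.4
position: [0.5262, 0.2409, 0.043]
ee_rot: [-0.162, -0.688, -0.162, 0.688]
contact_force: [-0.4, -0.1, 0.4]
width: 0.0002
```

Call:
step_arm([
  [[1,0,0],0],
  [[1,0,0],0],
])

```text
clock: 11.6
position: [0.5263, 0.241, 0.043]
ee_rot: [0.162, 0.688, 0.162, -0.688]
contact_force: [-1.7, -1.1, 5.0]
width: -0.0
```

```bash
python3 - <<'E'
from h import *
P=shots("e")
go()
t=manip.get_state()["position"]
V=[]
for p,(u0,v0) in zip(P,((300,250),(130,120))):
    uv=proj(p,[t,t+[0,0,.02]]); 
    I=p["image"][v0:v0+90,u0:u0+100,::-1]; I=cv2.resize(I,None,fx=4,fy=4,interpolation=2)
    for c in np.round((uv-[u0,v0]+.5)*4).astype(int): cv2.circle(I,tuple(c),4,(255,0,0),1)
    V.append(I)
cv2.imwrite("pics/e.png",np.hstack(V))
E
```

```text
shift [0. 0. 0.] turn 0 | pos [0.5263 0.2409 0.043 ] jawyaw -63.5 tilt [ 0. -0. -1.] q6 1.42 w -0.0001 F [-1.7  0.   5. ] t 11.7
```

View pics/e.png

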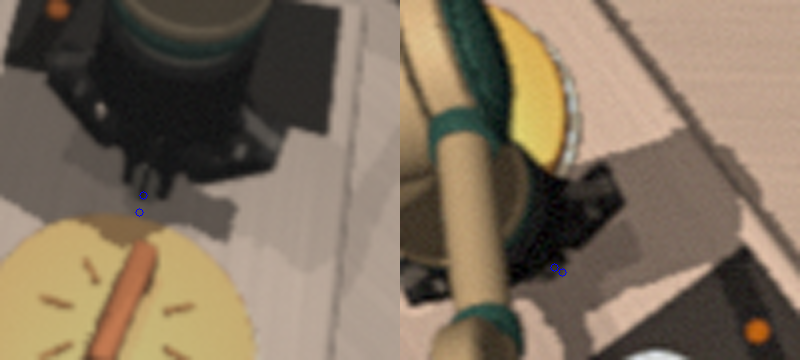

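```bash
python3 - <<'E'
from h import *
go(.605,.30,.150)
E
```

```text
shift [-107.   -17.7  -96.8] turn 0 | pos [0.5263 0.2409 0.043 ] jawyaw -63.5 tilt [ 0. -0. -1.] q6 1.42 w -0.0001 F [-1.7  0.   5. ] t 11.7
```

Call:
step_arm([
  [[-30,0,0],0],
  [[-70,0,0],0],
  [[-107,0,0],0],
  [[-107,-9,-40],0],
  [[-107,-18,-80],0],
  [[-107,-18,-97],0],
  [[-107,-18,-97],0],
  [[-85,-18,-97],0],
  [[-62,-18,-97],0],
  [[-50,-18,-97],0],
  [[-50,-18,-97],0],
  [[-50,-18,-97],0],
  [[-50,-18,-97],0],
], grip=0.3)

```text
clock: 13.0
position: [0.6058, 0.3005, 0.0936]
ee_rot: [0.162, 0.689, 0.162, -0.688]
contact_force: [0.8, 0.0, -0.5]
width: 0.0598
```

```bash
python3 - <<'E'
from h import *
go(.605,.30,.084)
E
```

```text
shift [9.6 0.1 1. ] turn 0 | pos [0.6058 0.3005 0.0936] jawyaw -63.5 tilt [ 0.002  0.001 -1.   ] q6 1.47 w 0.0598 F [ 0.8  0.  -0.5] t 13.0
```

Call:
step_arm([
  [[5,0,1],0],
  [[9,0,1],0],
  [[9,0,1],0],
])

```text
clock: 13.3
position: [0.6037, 0.2996, 0.0826]
ee_rot: [-0.162, -0.688, -0.162, 0.689]
contact_force: [0.0, 0.1, 0.3]
width: 0.0595
```

Call:
step_arm([
  [[0,0,0],0],
  [[0,0,0],0],
  [[0,0,0],0],
  [[0,0,0],0],
  [[0,0,0],0],
  [[0,0,0],0],
  [[0,0,0],0],
], grip=1)

```text
clock: 14.0
position: [0.6044, 0.2999, 0.0834]
ee_rot: [0.162, 0.689, 0.162, -0.688]
contact_force: [0.2, 0.5, 1.8]
width: 0.0132
```

Call:
step_arm([
  [[-5,0,0],0],
  [[-20,0,0],0],
  [[-40,0,0],0],
  [[-60,0,0],0],
  [[-70,0,0],0],
  [[-70,0,0],0],
  [[-70,0,0],0],
])

```text
clock: 14.7
position: [0.6036, 0.2997, 0.1524]
ee_rot: [-0.162, -0.688, -0.162, 0.689]
contact_force: [-1.0, 0.4, -0.8]
width: 0.0128
```

```bash
python3 - <<'E'
from h import *
P=shots("f")
go(.38,-.03,.16)
I=P[0]["image"][195:390,220:420,::-1]; J=P[1]["image"][70:265,60:260,::-1]; cv2.imwrite("pics/f.png",cv2.resize(np.hstack([I,J]),None,fx=2,fy=2,interpolation=2))
E
```

```text
shift [ -7.4 195.4 346.8] turn 0 | pos [0.6033 0.2995 0.1517] jawyaw -63.5 tilt [-0.003 -0.001 -1.   ] q6 1.47 w 0.013 F [-0.8 -0.1 -1.1] t 14.8
```

View pics/f.png

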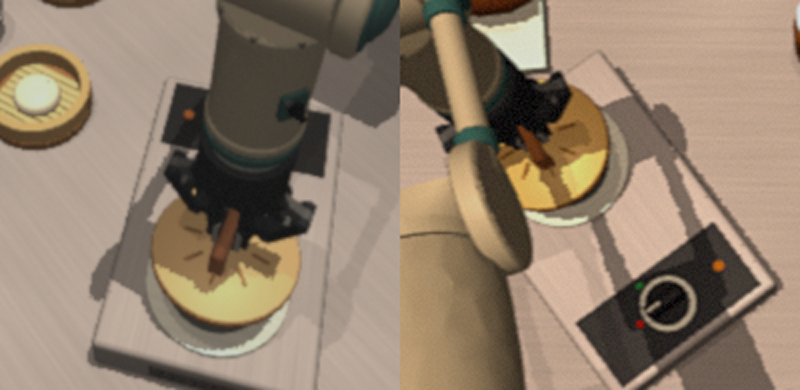

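Call:
step_arm([
  [[-5,10,17],0],
  [[-8,25,44],0],
  [[-8,42,75],0],
  [[-8,60,106],0],
  [[-8,78,138],0],
  [[-8,96,170],0],
  [[-8,114,202],0],
  [[-8,132,234],0],
  [[-8,150,266],0],
  [[-8,168,298],0],
  [[-8,182,324],0],
  [[-8,191,340],0],
  [[-8,195,347],0],
  [[-8,195,347],0],
  [[-8,195,347],0],
  [[-8,195,347],0],
])

```text
clock: 16.4
position: [0.3811, -0.0288, 0.1611]
ee_rot: [0.162, 0.688, 0.162, -0.688]
contact_force: [0.3, 0.3, -1.4]
width: 0.0128
```

```bash
python3 - <<'E'
from h import *
go(.38,-.03,.006)
E
```

```text
shift [155.1   0.7   1.6] turn 0 | pos [ 0.3811 -0.0288  0.1611] jawyaw -63.5 tilt [ 0.  0. -1.] q6 0.85 w 0.0128 F [ 0.3  0.3 -1.4] t 16.4
```

Call:
step_arm([
  [[20,0,0],0],
  [[50,0,0],0],
  [[80,0,0],0],
  [[110,0,0],0],
  [[135,0,0],0],
  [[145,0,0],0],
  [[150,0,0],0],
  [[153,0,0],0],
  [[155,0,0],0],
  [[156,0,0],0],
  [[156,0,0],0],
  [[156,0,0],0],
])

```text
clock: 17.6
position: [0.3808, -0.0295, 0.0056]
ee_rot: [0.162, 0.689, 0.162, -0.688]
contact_force: [0.6, -0.6, -1.4]
width: 0.0131
```

Call:
step_arm([
  [[0,0,0],0],
  [[0,0,0],0],
  [[0,0,0],0],
  [[0,0,0],0],
  [[0,0,0],0],
  [[-20,0,0],0],
  [[-60,0,0],0],
  [[-110,0,0],0],
  [[-150,0,0],0],
  [[-150,0,0],0],
], grip=0.3)

```text
clock: 18.6
position: [0.3847, -0.0304, 0.1604]
ee_rot: [0.164, 0.692, 0.16, -0.684]
contact_force: [-0.2, 0.3, -0.4]
width: 0.0597
```

```bash
python3 - <<'E'
from h import *
P=shots("g")
go()
L=[masks(p,"lid",.2) for p in P]; locate(P,L,.38,-.03,.0,.016,.07)
# seat: bright disc
for p,n in zip(P,"st"): 
    for d in manip.search_frame(p,"seat"): print(n,np.round(d["xyz"],3),d["confidence"])
    for d in manip.regions_of(p,"seat"): m=d["region"]; ys,xs=np.nonzero(m); print(n,round(d["confidence"],2),m.sum(),xs.min(),xs.max(),ys.min(),ys.max())
E
```

```text
shift [0. 0. 0.] turn 0 | pos [ 0.3809 -0.0295  0.156 ] jawyaw -63.5 tilt [ 0.002 -0.001 -1.   ] q6 0.85 w 0.0599 F [-0.4  0.2 -0.4] t 18.7
at [ 0.3798 -0.0271] cost 0.038 each [([0.3798, -0.0271], np.float64(0.038))]
s [0.57  0.271 0.073] 0.75
s 0.74 15596 266 390 234 403
t [0.533 0.241 0.074] 0.73
t [ 0.327 -0.02   0.016] 0.51
t 0.52 3082 403 466 125 187
t 0.49 2371 346 399 203 264
```

View pics/g_s.png

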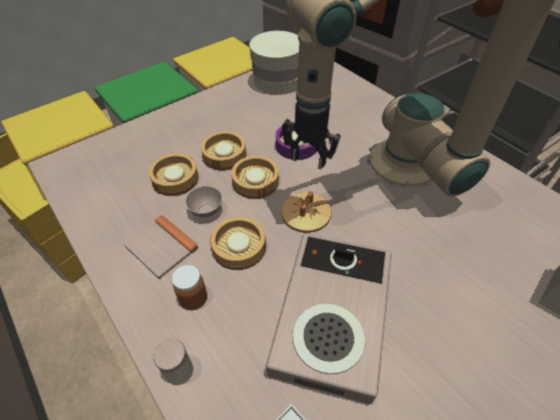

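View pics/g_t.png

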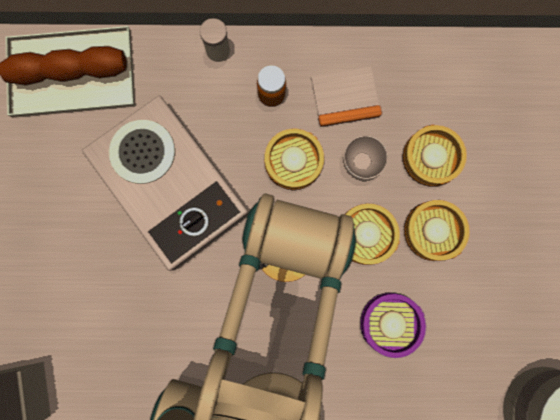

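Lid is on the bench (scene ≈305,212) and the seat is exposed (scene ≈329,337; top ≈141,151). I'll fit the seat and knob ring by colour.

```bash
cat >> h.py <<'E'
def seatfit(P,x0=.604,y0=.3,z=.078,r=.074,thr=20,k=0):
    out=[]
    for p in P:
        u=proj(p,[[x0,y0,z]])[0]; I=p["image"].astype(int)
        g=(I[:,:,1]-I[:,:,0]>-8)&(I.sum(2)>330)   # greenish-white ring
        yy,xx=np.mgrid[:420,:560]; g&=(np.hypot(xx-u[0],yy-u[1])<48)
        n,l,st,c=cv2.connectedComponentsWithStats(g.astype(np.uint8),connectivity=8)
        b=1+np.argmax(st[1:,4]); m=(l==b).astype(np.uint8)
        cs,_=cv2.findContours(m,cv2.RETR_EXTERNAL,cv2.CHAIN_APPROX_NONE); h=cv2.convexHull(max(cs,key=len)); m[:]=0; cv2.fillConvexPoly(m,h,1)
        v,f=fit([(p,m)],x0,y0,z-.003,.003,r); out.append(v); print("seat",np.round(v,4),round(f,3),m.sum(),st[b,:4])
    return out
E
python3 - <<'E'
from h import *
P=shots()
seatfit(P)
p=P[1];I=p["image"][180:265,140:225,::-1]; J=P[0]["image"][230:290,300:400,::-1]
cv2.imwrite("pics/k1.png",cv2.resize(I,None,fx=7,fy=7,interpolation=2)); cv2.imwrite("pics/k2.png",cv2.resize(J,None,fx=7,fy=7,interpolation=2))
E
```

```text
seat [0.603  0.2993] 0.015 4044 [292 304  73  70]
seat [0.6043 0.3008] 0.018 3307 [109 120  66  63]
```

View pics/k1.png

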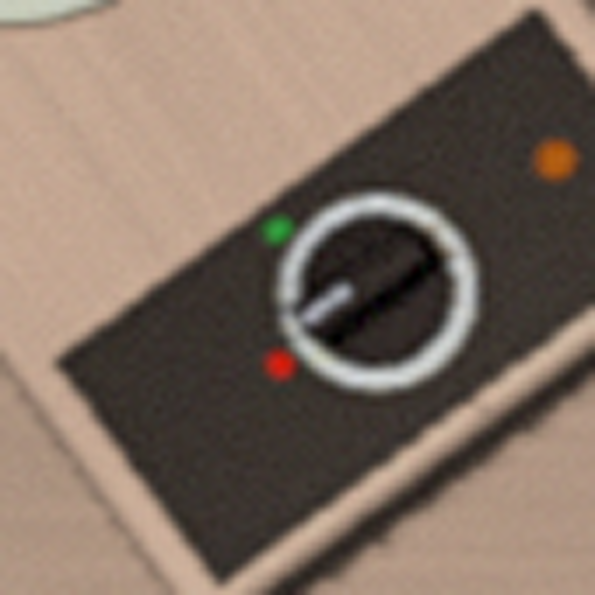

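View pics/k2.png

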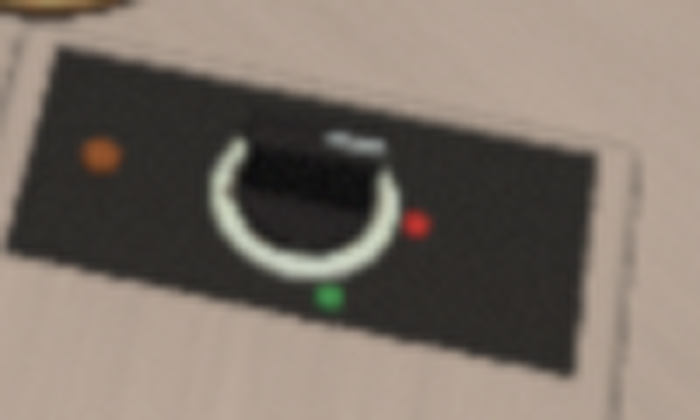

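```bash
cat >> h.py <<'E'
def bgrasp(c,z,yaw=None):
    c=np.array(c); yw=np.degrees(np.arctan2(c[1],c[0])) if yaw is None else yaw
    u=np.array([np.cos(np.radians(yw)),np.sin(np.radians(yw))]); t=c-.064*u
    print("tcp",np.round(t,4),"yaw",round(yw,1)); go(t[0],t[1],z,yw)
E
python3 - <<'E'
from h import *
P=shots()
print(ray(P[1],(193.8,221.2),.072))
M=[masks(p,"basket1",.2) for p in P]
c=locate(P,M,.5976,-.0454,0,.046,.07)
bgrasp((.5976,-.0454),.10)
E
```

```text
[0.44586428 0.17914846 0.072     ]
at [ 0.5974 -0.0458] cost 0.033 each [([0.5957, -0.0465], np.float64(0.029)), ([0.5987, -0.0458], np.float64(0.023))]
tcp [ 0.5338 -0.0406] yaw -4.3
shift [  54.9   78.4 -132.3] turn -59.2 | pos [ 0.3804 -0.0294  0.155 ] jawyaw -63.5 tilt [-0.  0. -1.] q6 0.85 w 0.0599 F [0.8 0.1 0.2] t 19.3
```

Call:
step_arm([
  [[0,20,-33],-8],
  [[0,40,-66],-16],
  [[0,60,-99],-24],
  [[0,78,-132],-32],
  [[0,78,-132],-40],
  [[0,78,-132],-48],
  [[20,78,-132],-56],
  [[45,78,-132],-59],
  [[55,78,-132],-59],
  [[55,78,-132],-59],
  [[55,78,-132],-59],
], grip=0.73, grip_force=70)

```text
clock: 20.4
position: [0.5339, -0.0405, 0.1007]
ee_rot: [0.48, 0.52, 0.479, -0.519]
contact_force: [1.1, -1.0, 0.4]
width: 0.0233
```

```bash
python3 - <<'E'
from h import *
P=shots("i")
bgrasp((.5976,-.0454),-.004)
I=P[0]["image"][150:300,170:320,::-1]; J=P[1]["image"][90:240,230:380,::-1]; cv2.imwrite("pics/i.png",cv2.resize(np.hstack([I,J]),None,fx=2.6,fy=2.6,interpolation=2))
E
```

```text
tcp [ 0.5338 -0.0406] yaw -4.3
shift [105.3  -0.9  -0. ] turn -0.2 | pos [ 0.5344 -0.0406  0.1013] jawyaw -4.6 tilt [ 0.002 -0.001 -1.   ] q6 -0.13 w 0.0229 F [ 0.2  0.4 -0.3] t 20.5
```

View pics/i.png

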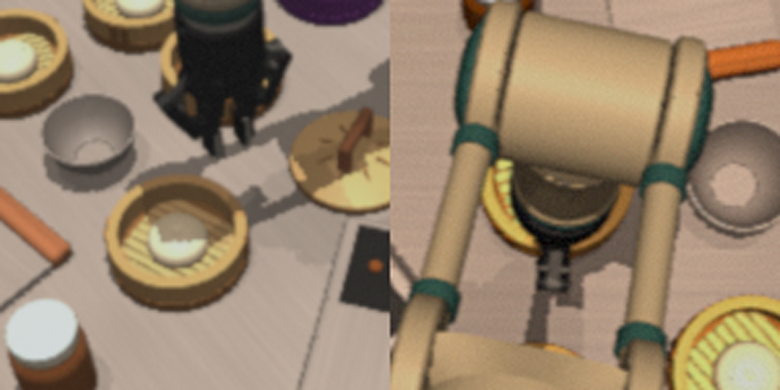

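Call:
step_arm([
  [[20,0,0],0],
  [[45,0,0],0],
  [[65,0,0],0],
  [[75,0,0],0],
  [[75,0,0],0],
])

```text
clock: 21.0
position: [0.533, -0.0403, 0.0247]
ee_rot: [-0.479, -0.519, -0.48, 0.52]
contact_force: [-0.2, 0.4, 0.5]
width: 0.0233
```

```bash
python3 - <<'E'
from h import *
P=shots("j")
bgrasp((.5976,-.0454),-.004)
I=P[0]["image"][190:290,190:290,::-1]; J=P[1]["image"][130:230,230:330,::-1]; cv2.imwrite("pics/j.png",cv2.resize(np.hstack([I,J]),None,fx=4,fy=4,interpolation=2))
E
```

```text
tcp [ 0.5338 -0.0406] yaw -4.3
shift [30.1 -0.6  0. ] turn -0.2 | pos [ 0.5343 -0.0406  0.0261] jawyaw -4.5 tilt [ 0.002 -0.    -1.   ] q6 -0.13 w 0.0232 F [-0.3  0.5 -0.6] t 21.1
```

View pics/j.png

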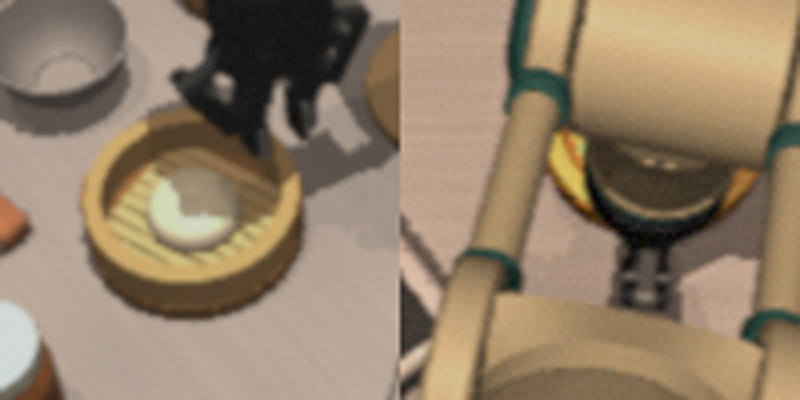

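Call:
step_arm([
  [[12,0,0],0],
  [[22,0,0],0],
  [[29,0,0],0],
  [[29,0,0],0],
  [[29,0,0],0],
])

```text
clock: 21.6
position: [0.5333, -0.0403, -0.0041]
ee_rot: [-0.48, -0.519, -0.48, 0.52]
contact_force: [0.2, 0.9, -0.2]
width: 0.0229
```

Call:
step_arm([
  [[0,0,0],0],
  [[0,0,0],0],
  [[0,0,0],0],
  [[0,0,0],0],
], grip=1)

```text
clock: 22.0
position: [0.5341, -0.0405, -0.0034]
ee_rot: [0.48, 0.52, 0.479, -0.519]
contact_force: [0.7, -0.0, 0.9]
width: 0.0102
```

Call:
step_arm([
  [[-3,0,0],0],
  [[-15,0,0],0],
  [[-35,0,0],0],
  [[-60,0,0],0],
  [[-90,0,0],0],
  [[-115,0,0],0],
  [[-130,0,0],0],
  [[-130,0,0],0],
  [[-130,0,0],0],
])

```text
clock: 22.9
position: [0.5328, -0.0402, 0.1262]
ee_rot: [-0.48, -0.519, -0.48, 0.519]
contact_force: [0.5, 0.6, -1.8]
width: 0.0104
```

```bash
python3 - <<'E'
from h import *
P=shots("l")
go()
I=P[0]["image"][150:350,170:370,::-1]; J=P[1]["image"][60:260,180:380,::-1]; cv2.imwrite("pics/l.png",cv2.resize(np.hstack([I,J]),None,fx=2,fy=2,interpolation=2))
E
```

```text
shift [0. 0. 0.] turn 0 | pos [ 0.5322 -0.0401  0.1251] jawyaw -4.5 tilt [-0.003  0.    -1.   ] q6 -0.13 w 0.0104 F [-0.6 -0.3 -2.6] t 23.0
```

View pics/l.png

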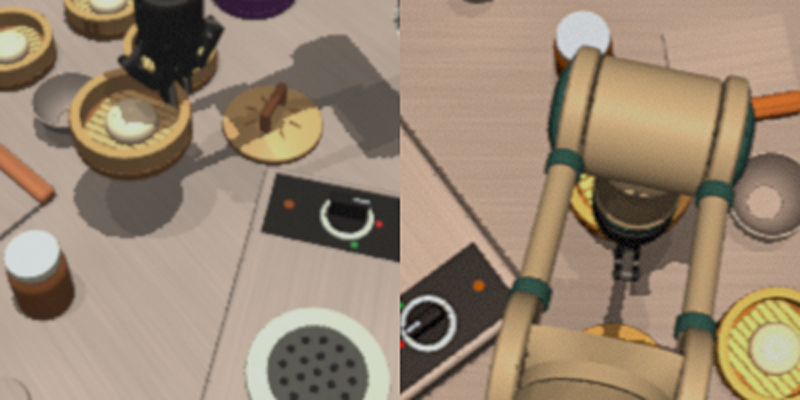

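```bash
python3 - <<'E'
from h import *
go(.5399,.305,.126)
E
```

```text
shift [  -0.8  -19.5 -344.6] turn 0 | pos [ 0.5322 -0.0401  0.1251] jawyaw -4.5 tilt [-0.003  0.    -1.   ] q6 -0.13 w 0.0104 F [-0.6 -0.3 -2.6] t 23.0
```

Call:
step_arm([
  [[-2,-1,-15],0],
  [[-2,-3,-40],0],
  [[-2,-5,-75],0],
  [[-2,-7,-115],0],
  [[-2,-9,-155],0],
  [[-2,-11,-195],0],
  [[-2,-13,-235],0],
  [[-2,-15,-270],0],
  [[-2,-17,-300],0],
  [[-2,-19,-325],0],
  [[-2,-19,-340],0],
  [[-2,-19,-345],0],
  [[-2,-19,-345],0],
  [[-2,-19,-345],0],
  [[-2,-19,-345],0],
])

```text
clock: 24.5
position: [0.5417, 0.3038, 0.1281]
ee_rot: [-0.48, -0.519, -0.479, 0.52]
contact_force: [-0.3, -0.0, -2.0]
width: 0.0104
```

```bash
python3 - <<'E'
from h import *
P=shots("m")
go(.5399,.305,.0744)
z=manip.get_state()["position"][2]+.0036
M=[masks(p,"basket1",.1) for p in P]; locate(P,M,.6037,.3,z,.046,.07)
E
```

```text
shift [53.9 -2.  -0.8] turn 0 | pos [0.5418 0.304  0.1283] jawyaw -4.6 tilt [ 0. -0. -1.] q6 0.48 w 0.0106 F [ 0.4 -0.9 -0.7] t 24.6
at [0.6036 0.302 ] cost 0.252 each [([0.6021, 0.3018], np.float64(0.124)), ([0.6068, 0.2991], np.float64(0.367))]
```

Call:
step_arm([
  [[15,-1,0],0],
  [[30,-1,0],0],
  [[42,-1,0],0],
  [[48,-1,0],0],
  [[51,-1,0],0],
  [[53,-1,0],0],
  [[54,-1,0],0],
  [[55,-1,0],0],
  [[55,-1,0],0],
])

```text
clock: 25.6
position: [0.5411, 0.3051, 0.0745]
ee_rot: [0.48, 0.52, 0.48, -0.519]
contact_force: [-1.8, -2.7, 4.5]
width: 0.0103
```

Call:
step_arm([
  [[-1,0,0],0],
  [[-1,0,0],0],
  [[-1,0,0],0],
  [[-15,0,0],0],
  [[-40,0,0],0],
  [[-80,0,0],0],
  [[-120,0,0],0],
  [[-120,0,0],0],
], grip=0.73)

```text
clock: 26.4
position: [0.5445, 0.3069, 0.1996]
ee_rot: [0.481, 0.524, 0.478, -0.515]
contact_force: [0.7, -0.1, 0.4]
width: 0.0226
```

```bash
python3 - <<'E'
from h import *
P=shots("n")
M=[masks(p,"basket1",.1) for p in P]; locate(P,M,.6037,.3,.078,.046,.07)
for b in [(.608,-.38),(.4303,-.3772),(.4203,-.2162)]: locate(P,M,*b,0,.046,.07)
bgrasp((.4203,-.2162),.19)
E
```

```text
at [0.603  0.3031] cost 0.099 each [([0.6023, 0.3036], np.float64(0.023)), ([0.6045, 0.3034], np.float64(0.161))]
at [ 0.6043 -0.3791] cost 0.047 each [([0.6043, -0.3791], np.float64(0.047))]
at [ 0.4309 -0.3767] cost 0.067 each [([0.4276, -0.3777], np.float64(0.084)), ([0.4321, -0.3774], np.float64(0.033))]
at [ 0.4202 -0.2166] cost 0.039 each [([0.4179, -0.2175], np.float64(0.025)), ([0.422, -0.2172], np.float64(0.024))]
tcp [ 0.3634 -0.1869] yaw -27.2
shift [   2.7 -137.1  504.1] turn 22.7 | pos [0.5399 0.3048 0.1918] jawyaw -4.5 tilt [-0.002 -0.001 -1.   ] q6 0.48 w 0.0231 F [-0.2  0.1 -0.9] t 26.6
```

View pics/n_s.png

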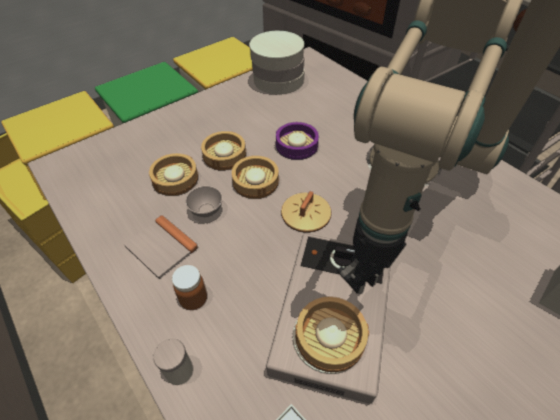

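Call:
step_arm([
  [[3,-8,30],2],
  [[3,-20,75],4],
  [[3,-32,120],6],
  [[3,-45,165],8],
  [[3,-57,210],10],
  [[3,-70,255],12],
  [[3,-82,300],14],
  [[3,-95,345],16],
  [[3,-107,390],18],
  [[3,-120,435],20],
  [[3,-130,475],22],
  [[3,-137,504],23],
  [[3,-137,504],23],
  [[3,-137,504],23],
  [[3,-137,504],23],
])

```text
clock: 28.1
position: [0.364, -0.1853, 0.1894]
ee_rot: [-0.366, -0.604, -0.368, 0.605]
contact_force: [-0.2, -0.1, 0.7]
width: 0.023
```

```bash
python3 - <<'E'
from h import *
P=shots("o")
M=[masks(p,"basket1",.1) for p in P]; locate(P,M,.6037,.3,.078,.046,.07)
locate(P,M,.4203,-.2162,0,.046,.07)
bgrasp((.4203,-.2166),-.004)
E
```

```text
at [0.6016 0.3035] cost 0.025 each [([0.6016, 0.3035], np.float64(0.025))]
at [ 0.4209 -0.2153] cost 0.195 each [([0.4196, -0.2165], np.float64(0.031)), ([0.4235, -0.2119], np.float64(0.342))]
tcp [ 0.3634 -0.1873] yaw -27.3
shift [ 1.94e+02 -1.00e-01  2.20e+00] turn -0.1 | pos [ 0.3646 -0.1854  0.19  ] jawyaw -27.4 tilt [-0.  0. -1.] q6 -0.16 w 0.0227 F [ 0.1 -0.7 -0.2] t 28.3
```

View pics/o_t.png

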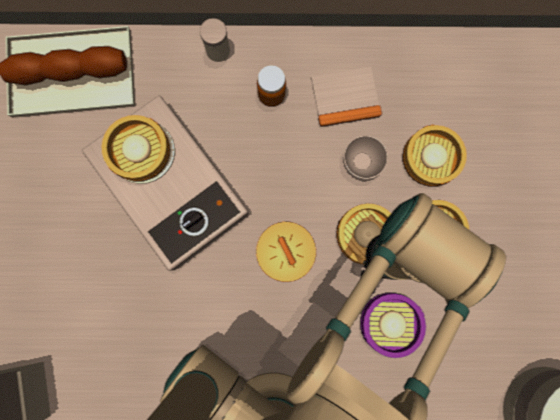

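Call:
step_arm([
  [[30,0,2],0],
  [[70,0,2],0],
  [[110,0,2],0],
  [[140,0,2],0],
  [[165,0,2],0],
  [[182,0,2],0],
  [[191,0,2],0],
  [[194,0,2],0],
  [[194,0,2],0],
  [[194,0,2],0],
])

```text
clock: 29.3
position: [0.3642, -0.1887, -0.0031]
ee_rot: [0.367, 0.605, 0.366, -0.604]
contact_force: [0.1, -0.3, 0.9]
width: 0.0233
```

Call:
step_arm([
  [[0,0,0],0],
  [[0,0,0],0],
  [[0,0,0],0],
  [[0,0,0],0],
], grip=1)

```text
clock: 29.7
position: [0.3643, -0.1888, -0.0028]
ee_rot: [0.367, 0.605, 0.366, -0.604]
contact_force: [0.2, 0.5, 6.9]
width: 0.0114
```

Call:
step_arm([
  [[-3,0,0],0],
  [[-15,0,0],0],
  [[-35,0,0],0],
  [[-65,0,0],0],
  [[-100,0,0],0],
  [[-135,0,0],0],
  [[-165,0,0],0],
  [[-180,0,0],0],
  [[-180,0,0],0],
  [[-180,0,0],0],
])

```text
clock: 30.7
position: [0.3627, -0.1878, 0.1756]
ee_rot: [-0.366, -0.604, -0.367, 0.605]
contact_force: [-0.2, -0.3, -3.1]
width: 0.0114
```

```bash
cat >> h.py <<'E'
def yel(p,x,y,z,rad=42):
    u=proj(p,[[x,y,z]])[0]; H=cv2.cvtColor(p["image"],cv2.COLOR_RGB2HSV)
    g=(H[:,:,1]>105)&(H[:,:,0]<35)
    yy,xx=np.mgrid[:420,:560]; g&=(np.hypot(xx-u[0],yy-u[1])<rad)
    n,l,st,c=cv2.connectedComponentsWithStats(g.astype(np.uint8))
    m=(l==1+np.argmax(st[1:,4])).astype(np.uint8)
    cs,_=cv2.findContours(m,cv2.RETR_EXTERNAL,cv2.CHAIN_APPROX_NONE); m[:]=0; cv2.fillConvexPoly(m,cv2.convexHull(max(cs,key=len)),1); return m>0
def yfit(p,x,y,z0,h=.046,r=.07):
    m=yel(p,x,y,z0+h/2); v,f=fit([(p,m)],x,y,z0,h,r); print("yfit",np.round(v,4),round(f,3)); return v
E
python3 - <<'E'
from h import *
P=shots("p")
for p in P: yfit(p,.603,.302,.078)
yfit(P[0],.38,-.03,0,.016); yfit(P[1],.38,-.03,0,.016)
go()
E
```

```text
yfit [0.6017 0.3028] 0.04
yfit [0.605  0.3059] 0.024
yfit [ 0.3795 -0.0296] 0.096
yfit [ 0.3822 -0.0269] 0.02
shift [0. 0. 0.] turn 0 | pos [ 0.3623 -0.1875  0.1748] jawyaw -27.5 tilt [-0.003  0.002 -1.   ] q6 -0.17 w 0.0111 F [ 0.  -0.  -2.4] t 30.8
```

View pics/p_s.png

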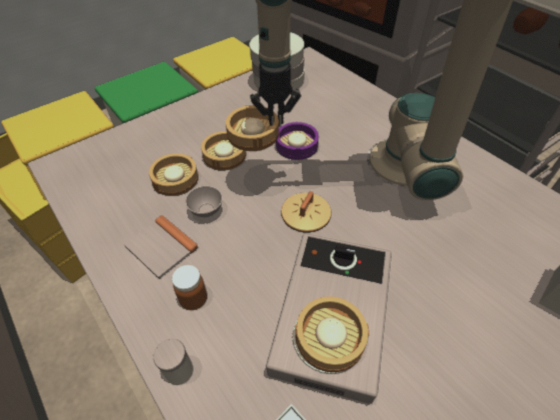

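```bash
python3 - <<'E'
from h import *
go(.5472,.329,.175)
E
```

```text
shift [ 2.000e-01 -7.480e+01 -5.434e+02] turn 0 | pos [ 0.3623 -0.1875  0.1748] jawyaw -27.5 tilt [-0.003  0.002 -1.   ] q6 -0.17 w 0.0111 F [ 0.  -0.  -2.4] t 30.8
```

Call:
step_arm([
  [[0,-2,-12],0],
  [[0,-5,-36],0],
  [[0,-10,-70],0],
  [[0,-15,-110],0],
  [[0,-21,-150],0],
  [[0,-26,-190],0],
  [[0,-32,-230],0],
  [[0,-37,-270],0],
  [[0,-43,-310],0],
  [[0,-48,-350],0],
  [[0,-54,-390],0],
  [[0,-59,-430],0],
  [[0,-65,-470],0],
  [[0,-69,-503],0],
  [[0,-72,-527],0],
  [[0,-74,-540],0],
  [[0,-75,-543],0],
  [[0,-75,-543],0],
  [[0,-75,-543],0],
  [[0,-75,-543],0],
])

```text
clock: 32.8
position: [0.5476, 0.3268, 0.1764]
ee_rot: [-0.366, -0.605, -0.366, 0.605]
contact_force: [0.1, 0.6, -1.5]
width: 0.0113
```

```bash
cat >> h.py <<'E'
SE=[(.603,.2993),(.6043,.3008)]
def hover(P,zb):
    for p,s in zip(P,SE):
        try:
            ms=masks(p,"basket1",.05); m=pick(p,ms,.6037,.3,zb,.046,.07)
            if m is not None:
                v,f=fit([(p,m)],.6037,.3,zb,.046,.07); print("net d",np.round((v-s)*1000,1),round(f,3))
        except Exception as e: print(e)
        try:
            m=yel(p,.6037,.3,zb+.023,55); v,f=fit([(p,m)],.6037,.3,zb,.046,.07); print("yel d",np.round((v-s)*1000,1),round(f,3))
        except Exception as e: print(e)
E
python3 - <<'E'
from h import *
P=shots("q")
go(.5472,.329,.1212)
z=manip.get_state()["position"][2]+.0028
hover(P,z)
E
```

```text
shift [55.4 -1.5 -1.5] turn 0 | pos [0.5478 0.327  0.1766] jawyaw -27.6 tilt [ 0. -0. -1.] q6 0.91 w 0.0114 F [ 1.1  0.  -2. ] t 32.9
net d [-3.4 -4.9] 0.157
yel d [11.2  8.7] 0.172
net d [-1.4 -5.7] 0.209
yel d [-12.6 -13.9] 0.131
```

View pics/q_s.png

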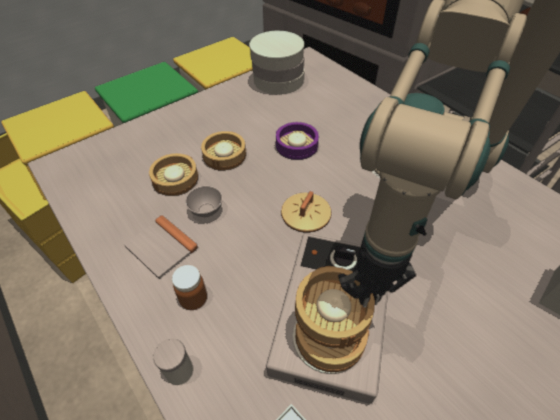

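```bash
cat >> h.py <<'E'
def overlay(P,c,zs,fn,boxes=((270,240),(80,90)),n=120,f=5,off=((0,0),(0,0)),r=.07):
    V=[]
    for p,(u0,v0) in zip(P,boxes):
        I=cv2.resize(p["image"][v0:v0+n,u0:u0+n,::-1],None,fx=f*400/600,fy=f*400/600,interpolation=2); s=f*400/600
        for z in zs:
            q=proj(p,np.c_[circ*r+c,np.full(60,z)])
            for w in q: cv2.circle(I,tuple(np.round((w-[u0,v0]+.5)*s).astype(int)),0,(255,0,0),-1)
        V.append(I)
    cv2.imwrite(fn,np.hstack(V))
E
python3 - <<'E'
from h import *
P=shots()
s=manip.get_state(); z=s["position"][2]+.0028; u=np.array([np.cos(np.radians(-27.6)),np.sin(np.radians(-27.6))])
c=s["position"][:2]+.064*u; print(c,z)
overlay(P,c,[z+.046,z],"pics/q2.png")
E
```

```text
[0.60459882 0.29795214] 0.17917477809726567
```

View pics/q2.png

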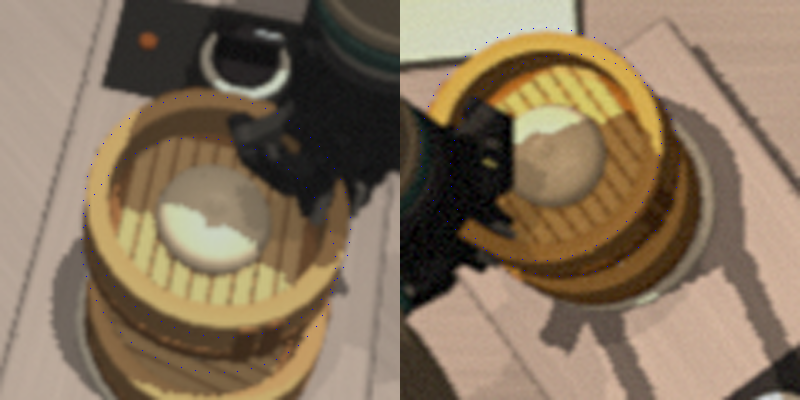

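Call:
step_arm([
  [[15,-1,-2],0],
  [[30,-1,-2],0],
  [[42,-1,-2],0],
  [[48,-1,-2],0],
  [[51,-1,-2],0],
  [[53,-1,-2],0],
  [[55,-1,-2],0],
  [[55,-1,-2],0],
])

```text
clock: 33.9
position: [0.5482, 0.3303, 0.1214]
ee_rot: [0.367, 0.605, 0.367, -0.604]
contact_force: [-0.7, 0.1, -2.4]
width: 0.0116
```

Call:
step_arm([
  [[1,0,0],0],
  [[2,0,0],0],
  [[2,0,0],0],
])

```text
clock: 34.2
position: [0.5483, 0.3303, 0.1212]
ee_rot: [0.367, 0.605, 0.367, -0.604]
contact_force: [-2.0, -1.6, 6.7]
width: 0.0109
```

Call:
step_arm([
  [[-1,0,0],0],
  [[-1,0,0],0],
  [[-1,0,0],0],
  [[-1,0,0],0],
  [[-15,0,0],0],
  [[-40,0,0],0],
  [[-80,0,0],0],
  [[-110,0,0],0],
  [[-110,0,0],0],
  [[-110,0,0],0],
], grip=0.73)

```text
clock: 35.2
position: [0.5481, 0.3303, 0.2296]
ee_rot: [0.367, 0.605, 0.367, -0.604]
contact_force: [-0.4, -0.3, -1.6]
width: 0.0233
```

```bash
python3 - <<'E'
from h import *
P=shots()
overlay(P,(.6037,.3),[.17,.124,.078],"pics/r.png")
M=[masks(p,"basket1",.1) for p in P]
for b in [(.608,-.38),(.4303,-.3772)]: locate(P,M,*b,0,.046,.07)
bgrasp((.4305,-.3775),.23)
E
```

```text
at [ 0.6082 -0.379 ] cost 0.041 each [([0.6056, -0.3792], np.float64(0.03)), ([0.6096, -0.3792], np.float64(0.025))]
at [ 0.4303 -0.3776] cost 0.05 each [([0.4274, -0.3791], np.float64(0.042)), ([0.4321, -0.3773], np.float64(0.027))]
tcp [ 0.3824 -0.3353] yaw -41.2
shift [ -1.2 161.3 665.9] turn 13.7 | pos [0.5471 0.3298 0.2273] jawyaw -27.5 tilt [-0.003 -0.002 -1.   ] q6 0.91 w 0.023 F [ 0.2 -0.  -0.5] t 35.4
```

View pics/r.png

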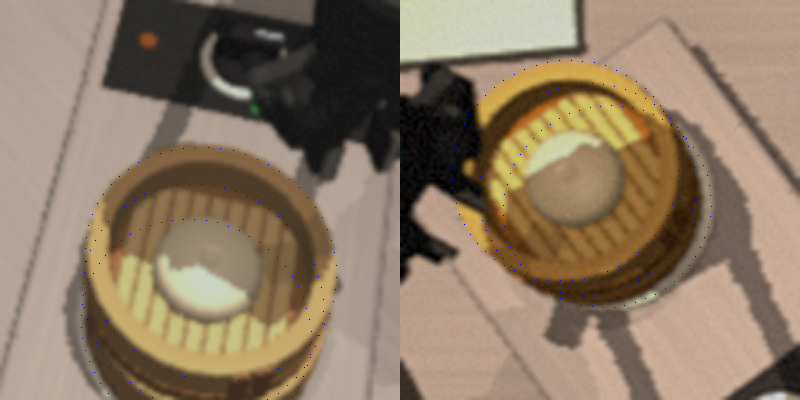

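Call:
step_arm([
  [[-1,6,25],0],
  [[-1,15,62],1],
  [[-1,25,105],3],
  [[-1,36,150],5],
  [[-1,47,195],7],
  [[-1,58,240],9],
  [[-1,69,285],11],
  [[-1,80,330],13],
  [[-1,91,375],14],
  [[-1,102,420],14],
  [[-1,113,465],14],
  [[-1,124,510],14],
  [[-1,135,555],14],
  [[-1,146,600],14],
  [[-1,155,640],14],
  [[-1,161,666],14],
  [[-1,161,666],14],
  [[-1,161,666],14],
  [[-1,161,666],14],
])

```text
clock: 37.3
position: [0.3828, -0.3336, 0.2296]
ee_rot: [-0.29, -0.645, -0.291, 0.645]
contact_force: [-0.2, 0.1, -0.5]
width: 0.023
```

```bash
python3 - <<'E'
from h import *
P=shots("s")
for p in P: yfit(p,.6037,.302,.078,.092)
M=[masks(p,"basket1",.1) for p in P]; locate(P,M,.4303,-.3772,0,.046,.07)
overlay(P,(.6037,.3),[.17,.124,.078],"pics/s.png")
bgrasp((.4303,-.3776),-.002)
E
```

```text
yfit [0.6024 0.3015] 0.051
yfit [0.6039 0.3016] 0.049
at [ 0.43   -0.3763] cost 0.092 each [([0.4264, -0.3775], np.float64(0.027)), ([0.4327, -0.3764], np.float64(0.105))]
tcp [ 0.3822 -0.3354] yaw -41.3
shift [232.3   0.3   1.9] turn -0.2 | pos [ 0.3832 -0.3338  0.2303] jawyaw -41.4 tilt [ 0.  0. -1.] q6 -0.13 w 0.023 F [0.1 0.4 1. ] t 37.5
```

View pics/s.png

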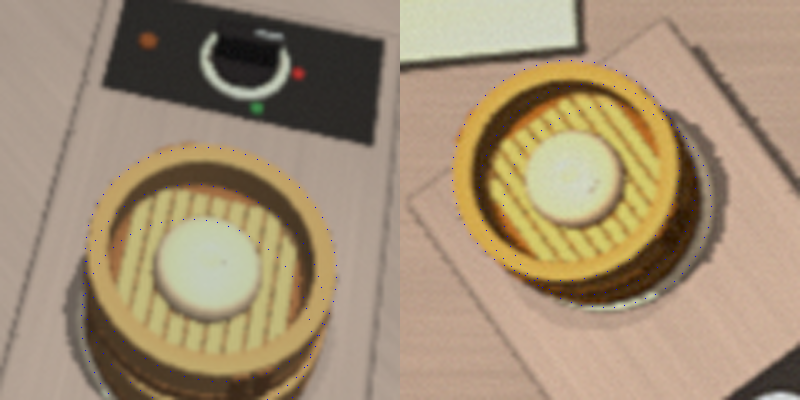

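Call:
step_arm([
  [[30,0,2],0],
  [[75,0,2],0],
  [[120,0,2],0],
  [[160,0,2],0],
  [[190,0,2],0],
  [[212,0,2],0],
  [[225,0,2],0],
  [[230,0,2],0],
  [[232,0,2],0],
  [[232,0,2],0],
  [[232,0,2],0],
])

```text
clock: 38.6
position: [0.3822, -0.3368, -0.0009]
ee_rot: [0.291, 0.645, 0.29, -0.645]
contact_force: [0.7, 0.1, -0.1]
width: 0.0233
```

Call:
step_arm([
  [[0,0,0],0],
  [[0,0,0],0],
  [[0,0,0],0],
  [[0,0,0],0],
], grip=1)

```text
clock: 39.0
position: [0.3822, -0.3371, -0.0007]
ee_rot: [0.291, 0.645, 0.289, -0.645]
contact_force: [0.5, -0.3, 5.9]
width: 0.012
```

Call:
step_arm([
  [[-3,0,0],0],
  [[-15,0,0],0],
  [[-35,0,0],0],
  [[-65,0,0],0],
  [[-105,0,0],0],
  [[-145,0,0],0],
  [[-180,0,0],0],
  [[-210,0,0],0],
  [[-228,0,0],0],
  [[-228,0,0],0],
  [[-228,0,0],0],
])

```text
clock: 40.1
position: [0.3811, -0.3358, 0.226]
ee_rot: [-0.29, -0.645, -0.29, 0.645]
contact_force: [-0.1, -0.5, -1.9]
width: 0.0118
```

```bash
python3 - <<'E'
from h import *
P=shots("u")
u=np.array([np.cos(np.radians(-41.4)),np.sin(np.radians(-41.4))]); t=np.array([.6037,.3])-.064*u; print(t)
go(t[0],t[1],.228)
E
```

```text
[0.55569289 0.34232396]
shift [  -2.  -318.3 -623.3] turn 0 | pos [ 0.3807 -0.3354  0.2248] jawyaw -41.5 tilt [-0.002  0.002 -1.   ] q6 -0.13 w 0.0117 F [ 0.2 -0.2 -2.1] t 40.2
```

View pics/u_s.png

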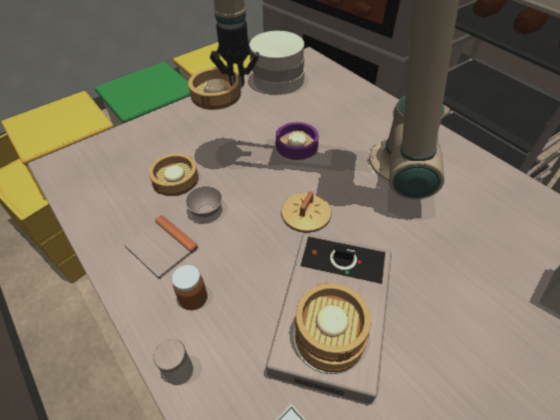

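Call:
step_arm([
  [[-3,-6,-12],0],
  [[-3,-16,-31],0],
  [[-3,-30,-59],0],
  [[-3,-48,-94],0],
  [[-3,-68,-133],0],
  [[-3,-88,-172],0],
  [[-3,-108,-211],0],
  [[-3,-128,-250],0],
  [[-3,-148,-289],0],
  [[-3,-168,-328],0],
  [[-3,-188,-367],0],
  [[-3,-208,-406],0],
  [[-3,-228,-445],0],
  [[-3,-248,-484],0],
  [[-3,-268,-523],0],
  [[-3,-286,-559],0],
  [[-3,-300,-588],0],
  [[-3,-311,-608],0],
  [[-3,-318,-622],0],
  [[-3,-318,-622],0],
])

```text
clock: 42.2
position: [0.5552, 0.3421, 0.2279]
ee_rot: [-0.291, -0.644, -0.291, 0.645]
contact_force: [0.0, -0.1, -0.7]
width: 0.0122
```

Call:
step_arm([
  [[0,0,0],0],
  [[0,0,0],0],
])

```text
clock: 42.4
position: [0.5554, 0.3389, 0.2292]
ee_rot: [-0.29, -0.645, -0.29, 0.645]
contact_force: [-0.0, 0.9, -1.3]
width: 0.012
```

```bash
python3 - <<'E'
from h import *
P=shots()
s=manip.get_state(); z=s["position"][2]+.0007; u=np.array([np.cos(np.radians(-41.4)),np.sin(np.radians(-41.4))])
c=s["position"][:2]+.064*u; print(c,z)
overlay(P,c,[z+.046,z],"pics/v.png",boxes=((270,210),(70,80)))
go(.5557,.3415,.1695)
E
```

```text
[0.60370967 0.29655902] 0.2301748066062765
shift [60.  -1.8 -2. ] turn 0 | pos [0.5557 0.3389 0.2295] jawyaw -41.6 tilt [-0. -0. -1.] q6 1.17 w 0.0118 F [-0.   0.7 -1.3] t 42.5
```

View pics/v.png

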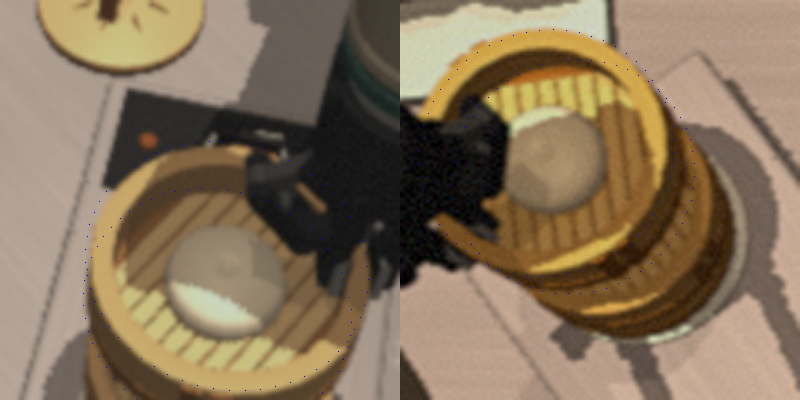

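Call:
step_arm([
  [[15,-1,0],0],
  [[32,-1,0],0],
  [[45,-1,0],0],
  [[52,-1,0],0],
  [[55,-1,0],0],
  [[58,-1,0],0],
  [[60,-1,0],0],
  [[60,-1,0],0],
])

```text
clock: 43.3
position: [0.5554, 0.341, 0.1696]
ee_rot: [0.29, 0.645, 0.29, -0.644]
contact_force: [-0.6, 0.1, -0.6]
width: 0.012
```

Call:
step_arm([
  [[1,0,0],0],
  [[2,0,0],0],
  [[2,0,0],0],
])

```text
clock: 43.6
position: [0.5555, 0.3411, 0.1693]
ee_rot: [0.29, 0.646, 0.29, -0.644]
contact_force: [-1.1, -1.2, 5.7]
width: 0.0121
```

Call:
step_arm([
  [[-1,0,0],0],
  [[-1,0,0],0],
  [[-1,0,0],0],
  [[-1,0,0],0],
  [[-15,0,0],0],
  [[-40,0,0],0],
  [[-80,0,0],0],
  [[-110,0,0],0],
  [[-110,0,0],0],
  [[-110,0,0],0],
], grip=0.73)

```text
clock: 44.6
position: [0.5553, 0.3409, 0.2776]
ee_rot: [0.29, 0.645, 0.29, -0.644]
contact_force: [0.3, -1.2, -0.6]
width: 0.0234
```

```bash
python3 - <<'E'
from h import *
P=shots()
overlay(P,(.6037,.3),[.216,.124,.078],"pics/w.png",boxes=((270,220),(70,80)))
M=[masks(p,"basket1",.1) for p in P]
locate(P,M,.608,-.38,0,.046,.07)
bgrasp((.608,-.3793),.28)
E
```

```text
at [ 0.6081 -0.3792] cost 0.051 each [([0.6046, -0.3807], np.float64(0.04)), ([0.6094, -0.3793], np.float64(0.023))]
tcp [ 0.5537 -0.3454] yaw -32.0
shift [ -3.7 454.2 513.9] turn -9.6 | pos [0.5544 0.3405 0.2752] jawyaw -41.5 tilt [-0.003 -0.002 -1.   ] q6 1.17 w 0.0226 F [-0.2 -0.9  1.2] t 44.8
```

View pics/w.png

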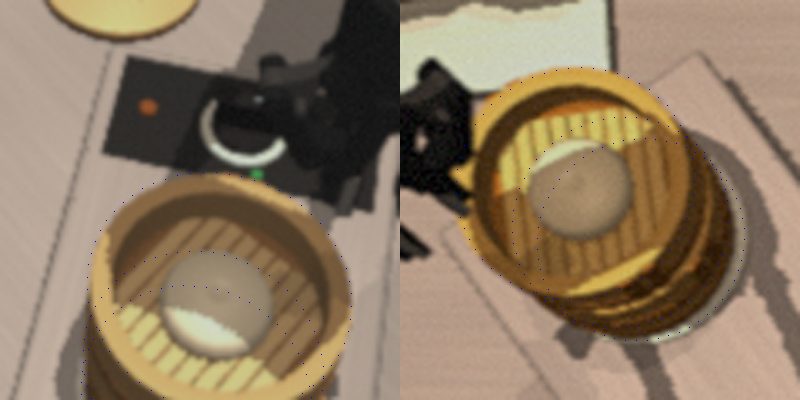

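Call:
step_arm([
  [[-4,14,16],0],
  [[-4,36,41],-1],
  [[-4,64,72],-3],
  [[-4,94,106],-5],
  [[-4,124,140],-7],
  [[-4,154,174],-9],
  [[-4,184,208],-10],
  [[-4,214,242],-10],
  [[-4,244,276],-10],
  [[-4,274,310],-10],
  [[-4,304,344],-10],
  [[-4,334,378],-10],
  [[-4,364,412],-10],
  [[-4,394,446],-10],
  [[-4,420,476],-10],
  [[-4,440,498],-10],
  [[-4,454,514],-10],
  [[-4,454,514],-10],
  [[-4,454,514],-10],
  [[-4,454,514],-10],
])

```text
clock: 46.8
position: [0.5543, -0.3434, 0.2812]
ee_rot: [0.345, 0.617, 0.346, -0.617]
contact_force: [-0.3, 0.2, 0.4]
width: 0.0228
```

```bash
python3 - <<'E'
from h import *
P=shots("x")
M=[masks(p,"basket1",.1) for p in P]
locate(P,M,.608,-.38,0,.046,.07)
bgrasp((.608,-.3793),-.0015)
E
```

```text
at [ 0.6074 -0.3793] cost 0.072 each [([0.605, -0.3801], np.float64(0.03)), ([0.6096, -0.3788], np.float64(0.077))]
tcp [ 0.5537 -0.3454] yaw -32.0
shift [2.832e+02 1.000e-01 1.800e+00] turn 0.5 | pos [ 0.5545 -0.3438  0.2817] jawyaw -31.4 tilt [ 0. -0. -1.] q6 -0.11 w 0.0236 F [-0.2  0.3 -0.3] t 47.0
```

View pics/x_t.png

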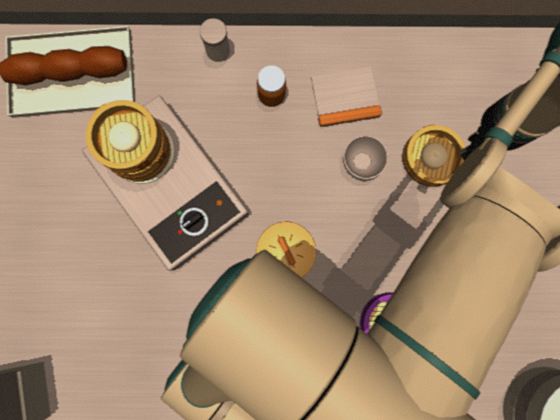

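Call:
step_arm([
  [[30,0,2],0],
  [[75,0,2],0],
  [[120,0,2],0],
  [[165,0,2],0],
  [[205,0,2],0],
  [[238,0,2],0],
  [[262,0,2],0],
  [[275,0,2],0],
  [[281,0,2],0],
  [[283,0,2],0],
  [[283,0,2],0],
  [[283,0,2],0],
])

```text
clock: 48.2
position: [0.554, -0.3473, -0.0004]
ee_rot: [0.346, 0.617, 0.345, -0.617]
contact_force: [-0.5, 0.6, -0.4]
width: 0.0229
```

Call:
step_arm([
  [[0,0,0],0],
  [[0,0,0],0],
  [[0,0,0],0],
  [[0,0,0],0],
], grip=1)

```text
clock: 48.6
position: [0.554, -0.3475, -0.0002]
ee_rot: [0.346, 0.617, 0.344, -0.617]
contact_force: [-0.1, 0.2, 5.9]
width: 0.0123
```

Call:
step_arm([
  [[-3,0,0],0],
  [[-15,0,0],0],
  [[-35,0,0],0],
  [[-65,0,0],0],
  [[-105,0,0],0],
  [[-145,0,0],0],
  [[-185,0,0],0],
  [[-220,0,0],0],
  [[-248,0,0],0],
  [[-266,0,0],0],
  [[-272,0,0],0],
  [[-272,0,0],0],
  [[-272,0,0],0],
])

```text
clock: 49.9
position: [0.5525, -0.3462, 0.2689]
ee_rot: [-0.345, -0.617, -0.346, 0.617]
contact_force: [0.5, 0.3, -1.3]
width: 0.0121
```

```bash
python3 - <<'E'
from h import *
P=shots("y")
u=np.array([np.cos(np.radians(-31.4)),np.sin(np.radians(-31.4))]); t=np.array([.6037,.3])-.064*u; print(t)
go(t[0],t[1],.275)
E
```

```text
[0.54907275 0.33334462]
shift [  -5.2 -358.2 -577.4] turn 0 | pos [ 0.5525 -0.3461  0.2684] jawyaw -31.5 tilt [-0.003  0.002 -1.   ] q6 -0.12 w 0.012 F [ 0.7 -0.1 -1.7] t 50.0
```

View pics/y_s.png

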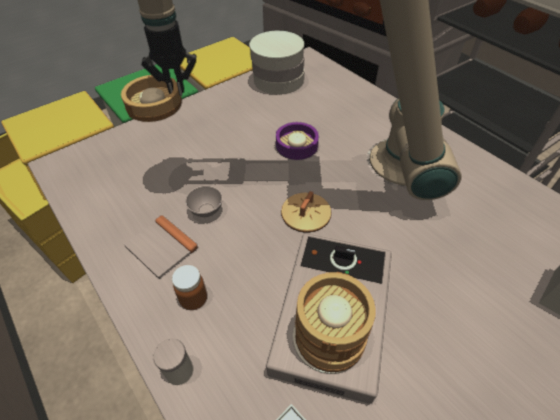

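Call:
step_arm([
  [[-6,-6,-10],0],
  [[-6,-17,-27],0],
  [[-6,-33,-53],0],
  [[-6,-54,-87],0],
  [[-6,-76,-122],0],
  [[-6,-98,-158],0],
  [[-6,-120,-194],0],
  [[-6,-142,-229],0],
  [[-6,-164,-265],0],
  [[-6,-186,-300],0],
  [[-6,-208,-336],0],
  [[-6,-230,-371],0],
  [[-6,-252,-407],0],
  [[-6,-274,-442],0],
  [[-6,-296,-477],0],
  [[-6,-316,-510],0],
  [[-6,-333,-537],0],
  [[-6,-346,-558],0],
  [[-6,-354,-571],0],
  [[-6,-357,-577],0],
])

```text
clock: 52.0
position: [0.5492, 0.3338, 0.2761]
ee_rot: [-0.346, -0.616, -0.346, 0.617]
contact_force: [0.5, -0.2, -2.1]
width: 0.0126
```

Call:
step_arm([
  [[0,0,0],0],
  [[0,0,0],0],
  [[0,0,0],0],
])

```text
clock: 52.3
position: [0.5507, 0.3306, 0.2763]
ee_rot: [-0.345, -0.617, -0.345, 0.617]
contact_force: [0.4, -0.2, -1.1]
width: 0.012
```

```bash
python3 - <<'E'
from h import *
P=shots()
s=manip.get_state(); z=s["position"][2]; u=np.array([np.cos(np.radians(-31.4)),np.sin(np.radians(-31.4))])
c=s["position"][:2]+.064*u; print(c,z)
overlay(P,c,[z+.046,z],"pics/aa.png",boxes=((270,180),(60,70)))
go(.5497,.3325,.216)
E
```

```text
[0.60541001 0.29739647] 0.27633903209127764
shift [60.3 -1.9 -0.9] turn 0 | pos [0.5508 0.3307 0.2763] jawyaw -31.6 tilt [ 0. -0. -1.] q6 0.98 w 0.012 F [ 0.1  0.1 -1. ] t 52.4
```

View pics/aa.png

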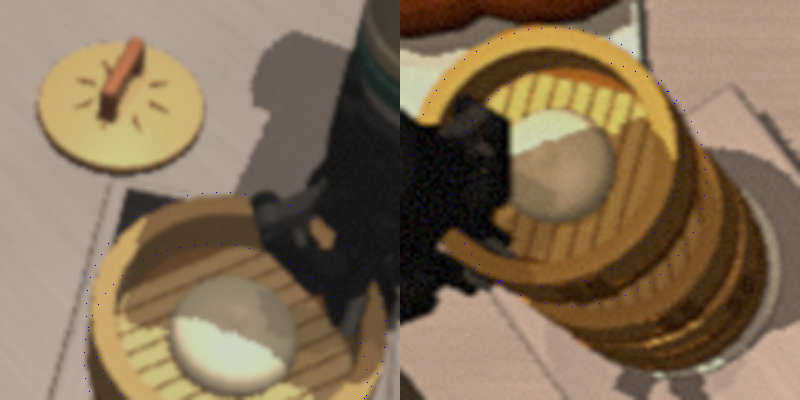

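Call:
step_arm([
  [[15,-1,0],0],
  [[32,-1,0],0],
  [[45,-1,0],0],
  [[52,-1,0],0],
  [[56,-1,0],0],
  [[59,-1,0],0],
  [[60,-1,0],0],
  [[60,-1,0],0],
])

```text
clock: 53.2
position: [0.55, 0.3325, 0.2166]
ee_rot: [0.345, 0.617, 0.345, -0.617]
contact_force: [0.1, -0.1, -2.5]
width: 0.012
```

Call:
step_arm([
  [[1,0,0],0],
  [[1,0,0],0],
])

```text
clock: 53.4
position: [0.55, 0.3326, 0.2158]
ee_rot: [0.345, 0.617, 0.345, -0.617]
contact_force: [-0.5, -0.1, -0.6]
width: 0.0125
```

Call:
step_arm([
  [[1,0,0],0],
  [[1,0,0],0],
])

```text
clock: 53.6
position: [0.5501, 0.3326, 0.2158]
ee_rot: [0.345, 0.618, 0.345, -0.616]
contact_force: [-1.5, -0.5, 4.2]
width: 0.0126
```

Call:
step_arm([
  [[-1,0,0],0],
  [[-1,0,0],0],
  [[-1,0,0],0],
  [[-1,0,0],0],
  [[-15,0,0],0],
  [[-40,0,0],0],
  [[-70,0,0],0],
  [[-80,0,0],0],
  [[-80,0,0],0],
], grip=0.73)

```text
clock: 54.5
position: [0.5505, 0.3327, 0.2957]
ee_rot: [0.346, 0.618, 0.345, -0.616]
contact_force: [-0.1, -0.1, -0.2]
width: 0.023
```

```bash
python3 - <<'E'
from h import *
P=shots()
overlay(P,(.6037,.3),[.262,.17,.078],"pics/ab.png",boxes=((270,195),(60,75)))
go(.381,-.028,.29,-63.5)
E
```

```text
shift [  3.5  44.9 395. ] turn 32.0 | pos [0.5492 0.3322 0.2929] jawyaw -31.5 tilt [-0.002 -0.001 -1.   ] q6 0.99 w 0.0232 F [ 0.7 -0.1 -0.4] t 54.6
```

View pics/ab.png

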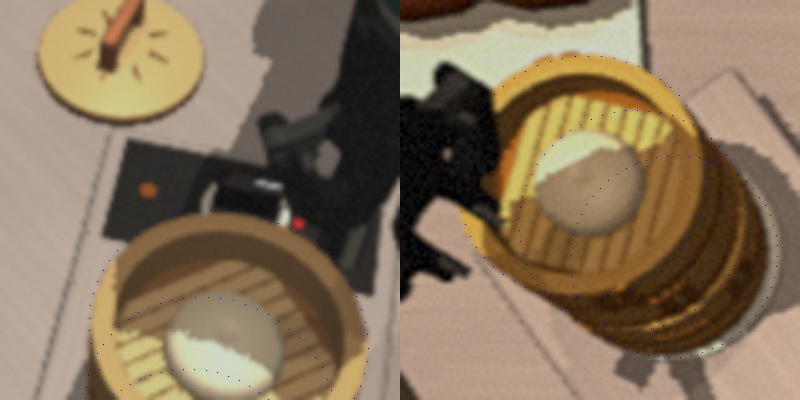

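Stack looks square (rim overlay coincides in both views). Now the lid.

Call:
step_arm([
  [[0,4,30],2],
  [[0,8,70],6],
  [[0,13,115],10],
  [[0,18,160],15],
  [[0,23,205],20],
  [[0,28,250],25],
  [[0,33,295],30],
  [[0,38,335],32],
  [[0,42,370],32],
  [[10,45,390],32],
  [[40,45,395],32],
  [[80,45,395],32],
  [[120,45,395],32],
  [[150,45,395],32],
  [[150,45,395],32],
  [[150,45,395],32],
], grip=0.3)

```text
clock: 56.2
position: [0.3808, -0.0277, 0.1437]
ee_rot: [-0.162, -0.688, -0.162, 0.689]
contact_force: [0.6, -0.6, 1.2]
width: 0.0598
```

```bash
python3 - <<'E'
from h import *
P=shots("ac")
for p in P: yfit(p,.6037,.3,.078,.184)
yfit(P[0],.38,-.03,0,.016)
overlay(P,(.6037,.3),[.262,.17,.078],"pics/ac.png",boxes=((270,230),(60,75)))
I=P[0]["image"][160:260,250:370,::-1]; cv2.imwrite("pics/ad.png",cv2.resize(I,None,fx=5,fy=5,interpolation=2))
go(.381,-.028,.006,-63.5)
E
```

```text
yfit [0.6019 0.3005] 0.306
yfit [0.5903 0.284 ] 0.175
yfit [ 0.3796 -0.0284] 0.083
shift [139.4  -1.1   1.7] turn -0.0 | pos [ 0.3827 -0.0281  0.1454] jawyaw -63.5 tilt [ 0.002 -0.001 -1.   ] q6 0.85 w 0.0598 F [ 0.8 -0.3 -0.5] t 56.3
```

View pics/ac.png

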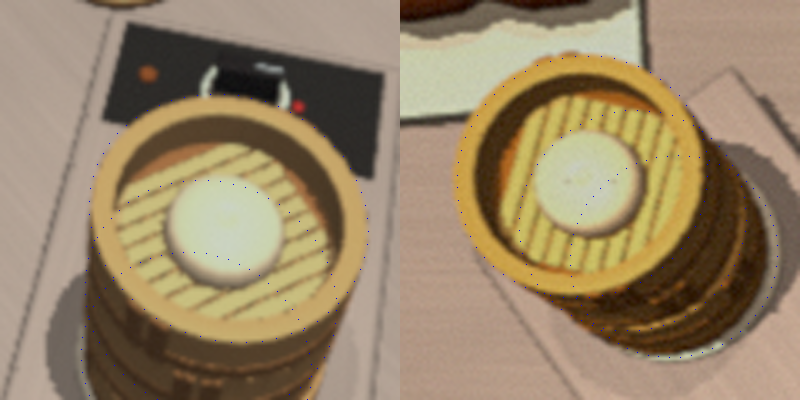

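View pics/ad.png

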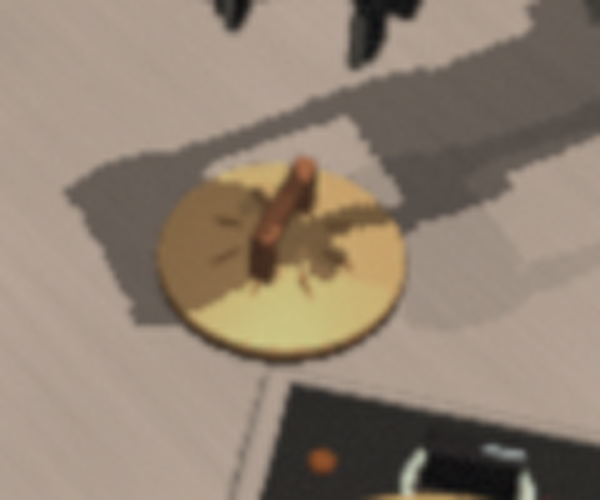

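Call:
step_arm([
  [[30,-1,2],0],
  [[65,-1,2],0],
  [[95,-1,2],0],
  [[118,-1,2],0],
  [[130,-1,2],0],
  [[136,-1,2],0],
  [[139,-1,2],0],
  [[139,-1,2],0],
])

```text
clock: 57.1
position: [0.3804, -0.0281, 0.0059]
ee_rot: [0.162, 0.689, 0.162, -0.688]
contact_force: [-0.5, 0.4, -0.3]
width: 0.0598
```

Call:
step_arm([
  [[0,0,0],0],
  [[0,0,0],0],
  [[0,0,0],0],
  [[0,0,0],0],
  [[0,0,0],0],
  [[0,0,0],0],
], grip=1)

```text
clock: 57.7
position: [0.3799, -0.0281, 0.0058]
ee_rot: [0.162, 0.689, 0.162, -0.688]
contact_force: [-1.1, -0.1, 6.3]
width: 0.0128
```

Call:
step_arm([
  [[-3,0,0],0],
  [[-15,0,0],0],
  [[-35,0,0],0],
  [[-65,0,0],0],
  [[-105,0,0],0],
  [[-145,0,0],0],
  [[-185,0,0],0],
  [[-225,0,0],0],
  [[-260,0,0],0],
  [[-285,0,0],0],
  [[-300,0,0],0],
  [[-300,0,0],0],
  [[-300,0,0],0],
])

```text
clock: 59.0
position: [0.3787, -0.0277, 0.3045]
ee_rot: [-0.162, -0.688, -0.162, 0.689]
contact_force: [-0.5, 1.0, -1.9]
width: 0.0126
```

```bash
python3 - <<'E'
from h import *
P=shots("ae")
go(.6037,.3,.306)
E
```

```text
shift [  -2.6 -192.8 -347.7] turn 0 | pos [ 0.3784 -0.0276  0.3038] jawyaw -63.5 tilt [-0.003  0.001 -1.   ] q6 0.85 w 0.0127 F [ 0.3 -0.1 -1.6] t 59.1
```

View pics/ae_s.png

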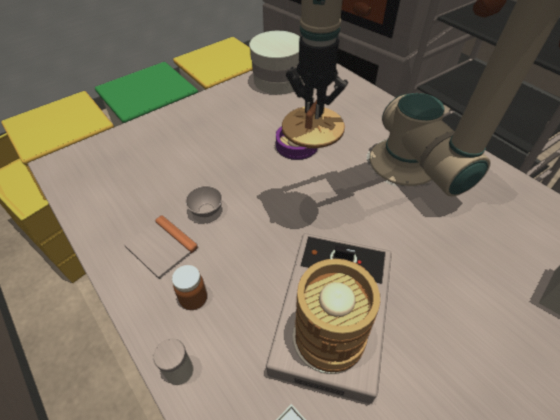

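Call:
step_arm([
  [[-4,-6,-11],0],
  [[-8,-17,-30],0],
  [[-8,-31,-56],0],
  [[-8,-47,-85],0],
  [[-8,-64,-115],0],
  [[-8,-80,-145],0],
  [[-8,-97,-175],0],
  [[-8,-114,-205],0],
  [[-8,-130,-235],0],
  [[-8,-147,-265],0],
  [[-8,-162,-293],0],
  [[-8,-176,-317],0],
  [[-8,-186,-335],0],
  [[-8,-192,-345],0],
  [[-8,-193,-348],0],
  [[-8,-193,-348],0],
  [[-8,-193,-348],0],
  [[-8,-193,-348],0],
])

```text
clock: 60.9
position: [0.6043, 0.2991, 0.3137]
ee_rot: [0.162, 0.688, 0.162, -0.688]
contact_force: [-1.2, 0.5, -1.5]
width: 0.0124
```

```bash
python3 - <<'E'
from h import *
P=shots()
s=manip.get_state(); z=s["position"][2]-.0058
overlay(P,s["position"][:2],[z+.012],"pics/af.png",boxes=((270,170),(60,60)))
go(.604,.30,.268)
E
```

```text
shift [45.8 -0.8  0.2] turn 0 | pos [0.6045 0.2994 0.3138] jawyaw -63.6 tilt [ 0.001  0.    -1.   ] q6 1.47 w 0.0125 F [ 0.5  0.6 -1.8] t 61.0
```

View pics/af.png

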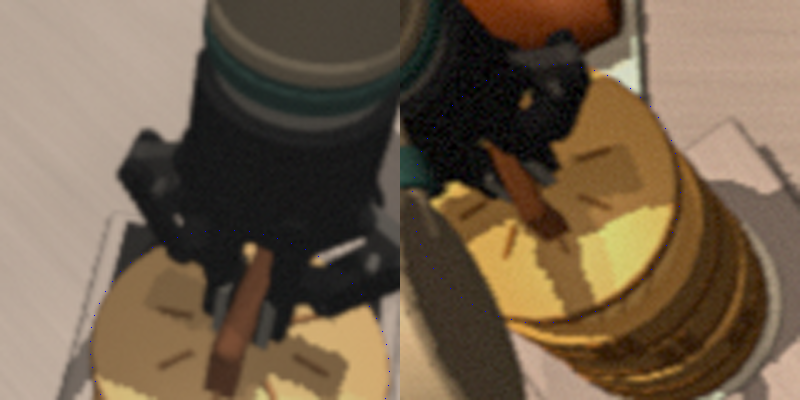

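Call:
step_arm([
  [[10,0,0],0],
  [[22,0,0],0],
  [[32,0,0],0],
  [[38,0,0],0],
  [[41,0,0],0],
  [[43,0,0],0],
  [[45,0,0],0],
  [[45,0,0],0],
  [[45,0,0],0],
])

```text
clock: 61.9
position: [0.6049, 0.3001, 0.2685]
ee_rot: [0.162, 0.689, 0.162, -0.688]
contact_force: [0.9, 0.8, -0.5]
width: 0.0128
```

Call:
step_arm([
  [[1,0,0],0],
  [[2,0,0],0],
  [[2,0,0],0],
])

```text
clock: 62.2
position: [0.6051, 0.3002, 0.2679]
ee_rot: [0.162, 0.689, 0.162, -0.687]
contact_force: [-1.2, 0.2, 5.2]
width: 0.0126
```

Call:
step_arm([
  [[-1,0,0],0],
  [[-1,0,0],0],
  [[-1,0,0],0],
  [[-1,0,0],0],
  [[-1,0,0],0],
  [[-10,0,0],0],
  [[-30,0,0],0],
  [[-55,0,0],0],
  [[-70,0,0],0],
  [[-70,0,0],0],
], grip=0.45)

```text
clock: 63.2
position: [0.6059, 0.3005, 0.3397]
ee_rot: [0.162, 0.691, 0.162, -0.686]
contact_force: [-0.0, 0.6, -0.1]
width: 0.0472
```

```bash
python3 - <<'E'
from h import *
go(.4459,.1791,.335)
E
```

```text
shift [  3.5  37.3 197.4] turn 0 | pos [0.6059 0.3005 0.3397] jawyaw -63.5 tilt [ 0.006  0.002 -1.   ] q6 1.47 w 0.0472 F [-0.   0.6 -0.1] t 63.2
```

Call:
step_arm([
  [[0,5,20],0],
  [[0,13,60],0],
  [[0,21,105],0],
  [[0,29,150],0],
  [[0,35,185],0],
  [[0,37,197],0],
  [[0,37,197],0],
  [[0,37,197],0],
])

```text
clock: 64.0
position: [0.446, 0.1796, 0.336]
ee_rot: [0.162, 0.689, 0.162, -0.688]
contact_force: [0.4, 0.9, -0.1]
width: 0.0468
```

```bash
python3 - <<'E'
from h import *
P=shots("ag")
go(.445,.179,.13,36)
V=[]
overlay(P,(.604,.3),[.274,.262],"pics/ag.png",boxes=((270,190),(60,60)))
E
```

```text
shift [2.056e+02 2.000e-01 1.500e+00] turn 80.5 | pos [0.4463 0.1798 0.3356] jawyaw -63.5 tilt [-0.  0. -1.] q6 1.35 w 0.0471 F [ 0.2 -0.5  0.8] t 64.1
```

View pics/ag.png

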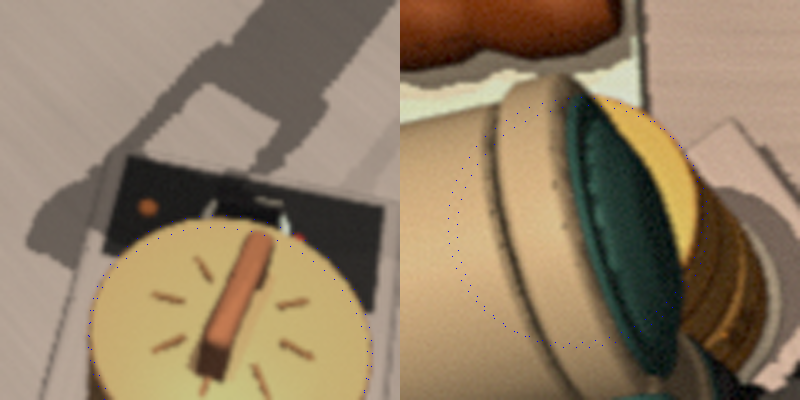

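View pics/ag_s.png

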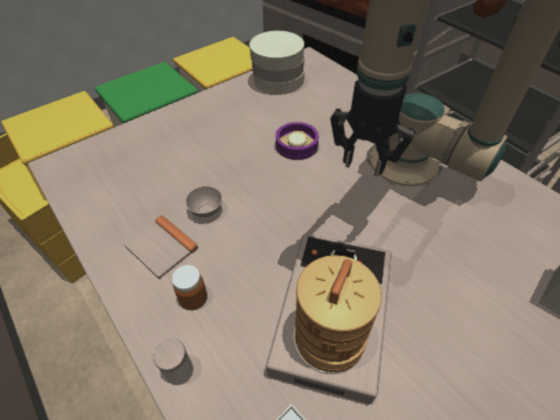

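Call:
step_arm([
  [[20,0,1],-8],
  [[40,0,1],-16],
  [[60,0,1],-24],
  [[80,0,1],-32],
  [[100,0,1],-40],
  [[120,0,1],-48],
  [[140,0,1],-56],
  [[150,0,1],-64],
  [[160,0,1],-72],
  [[165,0,1],-80],
  [[170,0,1],-88],
  [[180,0,1],-96],
  [[190,0,1],-99.5],
  [[190,0,1],-99.5],
  [[190,0,1],-99.5],
  [[190,0,1],-99.5],
])

```text
clock: 65.7
position: [0.4448, 0.179, 0.1463]
ee_rot: [0.63, 0.321, 0.63, -0.321]
contact_force: [-0.3, 0.6, -0.1]
width: 0.0469
```

```bash
python3 - <<'E'
from h import *
P=shots("ah")
go(.445,.179,.060,36)
for p in P: print(proj(p,[[.445,.179,.11]]))
I=P[0]["image"][220:300,300:400,::-1]; J=P[1]["image"][170:250,140:240,::-1]; cv2.imwrite("pics/ah.png",cv2.resize(np.hstack([I,J]),None,fx=4,fy=4,interpolation=2))
E
```

```text
shift [86.6  0.3  0.1] turn -0.1 | pos [0.4446 0.1789 0.1466] jawyaw 35.9 tilt [ 0.001  0.    -1.   ] q6 -0.39 w 0.0467 F [-0.1  0.2  1.1] t 65.8
[[344.75978257 249.49270227]]
[[190.88773736 219.93646414]]
```

View pics/ah.png

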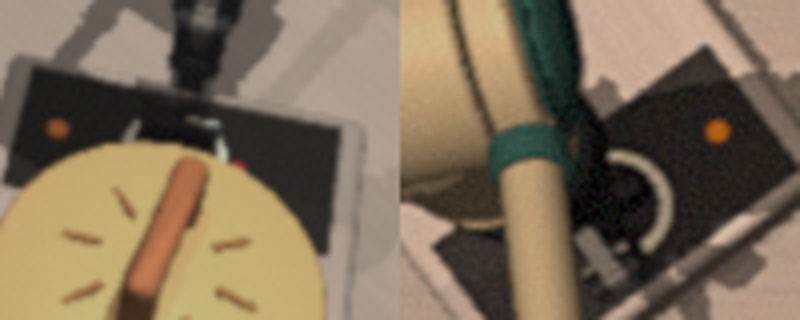

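View pics/ah_s.png

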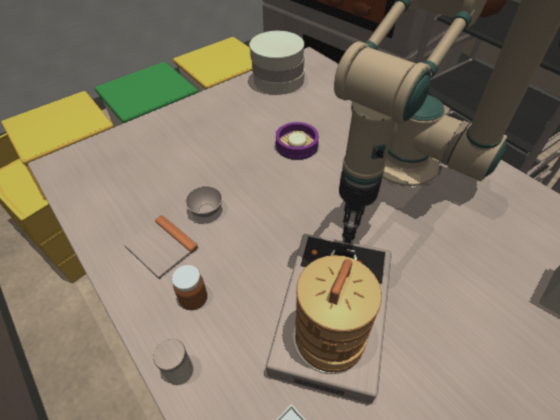

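Call:
step_arm([
  [[20,0,0],0],
  [[40,0,0],0],
  [[55,0,0],0],
  [[66,0,0],0],
  [[74,0,0],0],
  [[80,0,0],0],
  [[84,0,0],0],
  [[86,0,0],0],
  [[86,0,0],0],
])

```text
clock: 66.7
position: [0.4442, 0.1787, 0.0602]
ee_rot: [0.63, 0.321, 0.63, -0.321]
contact_force: [-0.0, -0.8, -0.3]
width: 0.047
```

Call:
step_arm([
  [[0,0,0],0],
  [[0,0,0],0],
  [[0,0,0],0],
  [[0,0,0],0],
  [[0,0,0],0],
  [[0,0,0],0],
], grip=1, grip_force=80)

```text
clock: 67.3
position: [0.4443, 0.1787, 0.0607]
ee_rot: [0.63, 0.321, 0.63, -0.321]
contact_force: [-0.2, 0.7, 5.3]
width: 0.0136
```

Bar gripped (13.6 mm, as expected with the ~1.4 mm bias). Turn clockwise.

Call:
step_arm([
  [[0,0,0],5],
  [[0,0,0],11],
  [[0,0,0],17],
  [[0,0,0],23],
  [[0,0,0],29],
  [[0,0,0],35],
  [[0,0,0],41],
  [[0,0,0],47],
  [[0,0,0],53],
  [[0,0,0],58],
  [[0,0,0],62],
  [[0,0,0],65],
  [[0,0,0],65],
  [[0,0,0],65],
])

```text
clock: 68.7
position: [0.446, 0.1787, 0.0607]
ee_rot: [0.36, 0.61, 0.358, -0.608]
contact_force: [4.1, -0.6, 2.2]
width: 0.0135
```

```bash
python3 - <<'E'
from h import *
go(); s=manip.get_state(); print(s["moment"])
E
```

```text
shift [0. 0. 0.] turn 0 | pos [0.446  0.1787 0.0607] jawyaw -29.0 tilt [ 0.004  0.    -1.   ] q6 0.74 w 0.0135 F [ 4.1 -0.6  2.2] t 68.7
[-0.40411054 -0.45088435 -0.14407356]
```

Call:
step_arm([
  [[0,0,0],0],
  [[0,0,0],0],
  [[0,0,0],0],
  [[0,0,0],0],
  [[0,0,0],0],
  [[-15,0,0],0],
  [[-40,0,0],0],
  [[-80,0,0],0],
  [[-120,0,0],0],
  [[-160,0,0],0],
  [[-180,0,0],0],
  [[-180,0,0],0],
], grip=0.45)

```text
clock: 69.9
position: [0.4459, 0.1792, 0.2435]
ee_rot: [0.36, 0.612, 0.358, -0.607]
contact_force: [0.2, -0.1, -0.7]
width: 0.047
```

```bash
python3 - <<'E'
from h import *
go(.33,-.2,.26)
E
```

```text
shift [-17.9  82.6 387.7] turn 0 | pos [0.4459 0.1792 0.2435] jawyaw -29.0 tilt [ 0.007  0.002 -1.   ] q6 0.74 w 0.047 F [ 0.2 -0.1 -0.7] t 69.9
```

Call:
step_arm([
  [[-5,5,20],0],
  [[-10,15,65],0],
  [[-17,24,110],0],
  [[-17,34,155],0],
  [[-17,43,200],0],
  [[-17,53,245],0],
  [[-17,62,290],0],
  [[-17,72,335],0],
  [[-17,80,370],0],
  [[-17,82,388],0],
  [[-17,82,388],0],
  [[-17,82,388],0],
])

```text
clock: 71.1
position: [0.3269, -0.1997, 0.256]
ee_rot: [-0.357, -0.61, -0.359, 0.61]
contact_force: [-0.6, 0.7, -0.6]
width: 0.047
```

```bash
python3 - <<'E'
from h import *
P=shots("ai")
overlay(P,(.6037,.3),[.274,.262,.078],"pics/ai.png",boxes=((265,210),(60,75)))
I=P[1]["image"][180:265,140:225,::-1]; cv2.imwrite("pics/aj.png",cv2.resize(I,None,fx=6,fy=6,interpolation=2))
go()
E
```

```text
shift [0. 0. 0.] turn 0 | pos [ 0.3274 -0.1992  0.2566] jawyaw -29.0 tilt [-0.001  0.001 -1.   ] q6 -0.22 w 0.0467 F [ 0.4 -0.1 -0.1] t 71.2
```

View pics/ai.png

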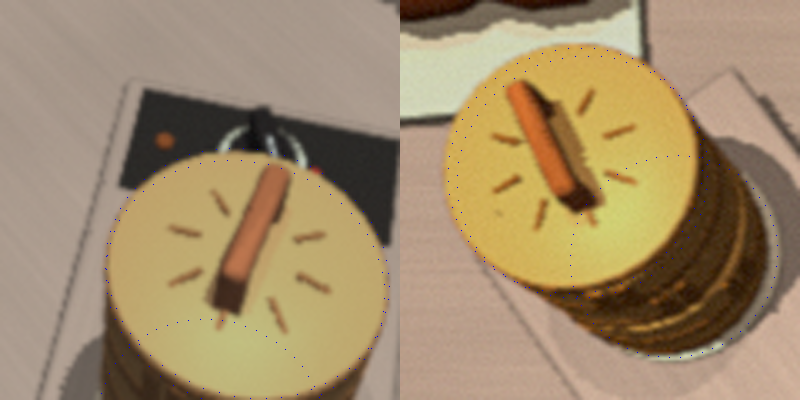

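View pics/aj.png

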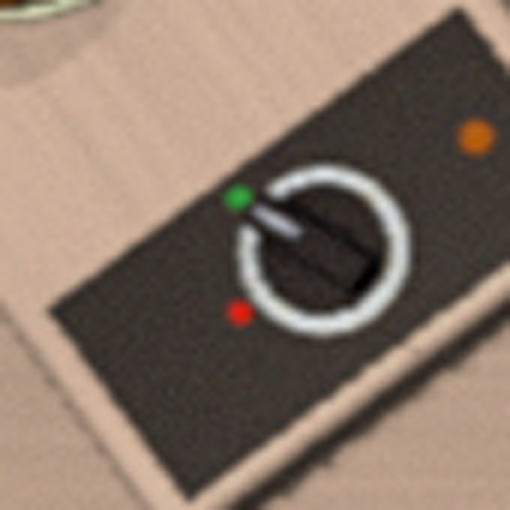

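View pics/ai_s.png

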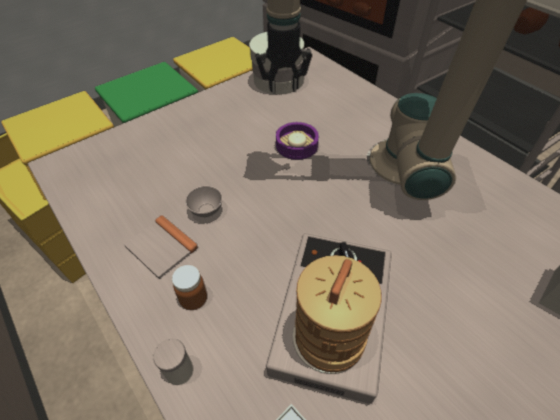

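```bash
python3 - <<'E'
from h import *
print(manip.sign_off())
E
```

```text
the job is handed in; nothing more can be done
None
```

The steamer is stacked, lidded and switched on, and I handed the job in at about 71 s. `sign_off()` reports no verdict, so what follows is my own last checks.

**What I did:** I set the lid aside on the bench, piled all four bamboo baskets on the steam seat and left the purple one alone. I then put the lid on top and turned the knob clockwise to green.

**Last pictures:**
- **Lid:** its edge matched the rim circle drawn on the seat's axis to within a few millimetres in both views, and it looked level.
- **Baskets:** the top three lined up with the seat to about 2–3 mm. The bottom one measured about 4–5 mm off the seat's axis, towards +y, within the 10 mm limit.
- **Knob:** the pointer rests at the green mark after I let go.
- **Bystanders:** the bowl, jar and scraper look to be where they started. I judged that by eye in the scene view rather than measuring it.
- **Robot:** the gripper was open and clear of everything.

**What failed or disagreed:**
- The first grip on the lid handle missed. The fingertips were actually about 27 mm higher than the reported TCP. I found this by touching the deck lightly (about 5 N) and corrected for it afterwards.
- The two cameras differed by up to about 6 mm in x on the bench baskets, so I averaged them or worked from differences.
- Fitting the basket outlines while they hung over the pile was unreliable, so I used overlays of the expected circle instead.

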